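# Dress the cheese display: hook in the boards, stock cheeses, stand breadsticks

## Robot

A 7-joint arm with a two-finger parallel gripper is mounted at the origin on the work surface. World frame = base frame: x ahead of the robot, y to its left, z up, the work surface at z = 0. Lengths are in m, angles in rad, forces in N, time in s.
With the tool pointing down it reaches from about 0.425 to 0.825 m from the base axis. Payload 3.6 kg.
Tool frame: the origin (TCP) lies on the centre line of the jaws, within the pads' length; the fingertips stand 17 mm ahead of it and the grasp point (between the pads) lies 2 mm behind it (env.finger_overhang is the distance from the TCP to the fingertips, in m); z points along the fingers, y is the line along which they close (so a half turn about z gives the same grasp; the last joint's range is limited). The gripper opens to 93 mm and grips with 3 to 60 N. Pads are 15 mm wide; open, the fingers measure 128 mm over their backs; the gripper's body (75 mm by 188 mm) begins 65 mm behind the grasp point.
Start: joints at [-1.258, 0.615, -0.013, 1.423, 0.008, 1.103, -0.04], TCP at [0.216, 0.613, 0.236] pointing down, gripper open.
Joint ranges: [-3.12, 3.12], [-0.3, 2.06], [-1.34, 1.32], [0.26, 2.42], [-1.36, 4.5], [0.01, 1.98], [-2.84, 2.84]. Speed limits (rad/s): [2.79, 2.79, 3.14, 3.14, 3.14, 3.14, 3.14].

## Interface

Orientations are given as a unit quaternion [x, y, z, w].
In Python, from rig import env gives the robot as it stands.
- The arm moves only by the tool arm_command, never from a script. Its argument "targets" is a list of rows, each a list of 2 entries, a list of its own where there are three numbers: the shift along the tool's x, y, z in units of 40 mm (1.0 is 40 mm), then the turn, a rotation vector about the tool's x, y, z in units of 5 degrees (1.0 is 5 degrees). In form: [[[dx, dy, dz], [wx, wy, wz]], ...]. A call has 1 to 12 rows; each row shifts and turns the commanded pose from where the row before left it, along the tool's axes as they then stand; what a row does not reach is not made up. A row lasts 1/8 s, in which the tool goes at most 62.5 mm and 10.7 degrees, less where a joint would pass 70% of its speed; a pose out of reach is approached as far as the arm can. A call is refused whole if a number of a shift passes 1 or a number of a turn 1, either way. A call with a gripper value outside its range is refused whole. "gripper" is the opening, from 0 (shut) to 1 (fully open), set as the call begins (left out, the last holds). The fingers move at their own pace and stop on an object; "squeeze" is the grip in N (left out, the last holds). Time passes only in rows, so rows that do not move let the fingers close. It gives the time, the measured TCP pose, the force, the opening and the grip force at its end, in the units of the state.
- env.get_obs(): the state, without advancing time (a new reading comes with each control period).
- env.get_image(name): name is "side" or "top" or "wrist"; returns the picture (400x640x3 uint8, red, green, blue); there is no depth.
- env.camera_params(name): a dict with "fx", "fy", "cx", "cy" (pixels), "eye" and "rotation" of the camera in the world. Camera axes: x right, y down, z forward; pixel columns grow to the right and rows downward; lengths in m; the calibration is good to about 2 mm. A picture is of the moment at which its call begins: read the wrist's pose just before it. camera_params takes no time and is no camera call; for the wrist camera it gives the pose at the moment of the call.
- env.sign_off(): hands the job in; it is judged then, once.
The state is a dict: "time_s": time; "joint_pos": joint angles; "dq": joint speeds; "joint_efforts": joint torques, N m; "tcp_pos": TCP position; "tcp_rot": TCP orientation; "contact_force": force on the tool from outside, world axes, zero at the start; "wrist_torque": the same for the moment, N m; "width": finger opening in m; "grip_force": force on a finger pad.
Only numpy, scipy, OpenCV 4.12 (cv2) and the standard library are available. Lean on these libraries where they do the work, as an engineer would, in place of code of your own. Each camera call takes 0.05 s, during which the arm holds its last target. There are 200 camera calls.

## Task

Set up the cheese display: fit both white shelf boards into the two bays of the dark stand (either board in either bay), hooking each plain rear edge under the metal lip and swinging the ticket-rail end down until the board lies flat in its bay. Once both boards are in, set each round cheese box flat on the board whose ticket rail matches its lid colour. Stand every breadstick carton upright in the cups of the black holder, and leave the jars and the butter where they are.

Things in the scene. Friction and masses are not known exactly. Their poses are not given: they have to be found in the camera images.
- stand: dark wooden display stand, fixed, 156 (own x) x 214 (own y) x 50 mm; origin: centre of its underside, z up. Two bays side by side along y, each 144 mm long (x -72 to +72 mm), 98 mm wide, floor at z = 30 mm. The back wall (-x side, towards the robot) has its inner face at x = -72 mm. Front, side and middle kerbs, 6 mm thick, rise only 7 mm above the bay floor (to z = 37 mm).
- lip (a point): middle of the lower free edge of the aluminium lip (stand x = -58, y = 0, z = 45 mm), axes as the stand's. The lip overhangs both bays by 14 mm from the back wall; underside 15 mm above the bay floor, top at stand z = 50 mm. A board tilted about 12 degrees, rear edge down, slides back under it and is then swung down.
- bay_left (a point): centre of the floor of the bay on the stand's +y side (stand x = 0, y = +52 mm, z = 30 mm); axes as the stand's. A board fully home has its origin here (within 2 mm in x, 4 mm in y) and the same axes.
- bay_right (a point): the same for the bay on the stand's -y side (y = -52 mm).
- board_red: loose shelf board: flat white slab 140 (own x) x 90 (own y) x 6 mm, 160 g; origin: centre of its underside, z up. Near its front end stands an upright red ticket rail to grip: 8 mm thick in x, centred at x = +58 mm, 60 mm wide in y, from z = 6 to 46 mm. The plain rear edge (x = -70 mm) goes under the lip. Starts flat on the table, rail up.
- board_yellow: loose shelf board: flat white slab 140 (own x) x 90 (own y) x 6 mm, 160 g; origin: centre of its underside, z up. Near its front end stands an upright yellow ticket rail to grip: 8 mm thick in x, centred at x = +58 mm, 60 mm wide in y, from z = 6 to 46 mm. The plain rear edge (x = -70 mm) goes under the lip. Starts flat on the table, rail up.
- cheese_red: round wooden cheese box with a red lid, loose, 60 mm diameter, 32 mm tall, 120 g; origin at its very centre, z along its axis, lid at +z. May be absent. Belongs on the board with the red rail.
- cheese_yellow: round wooden cheese box with a yellow lid, loose, 60 mm diameter, 32 mm tall, 120 g; origin at its very centre, z along its axis, lid at +z. May be absent. Belongs on the board with the yellow rail.
- holder: breadstick holder, fixed: aluminium foot 74 (own x) x 176 (own y) x 6 mm with three black square cups in a row along y, 60 mm apart; origin: centre of its underside, z up. Each cup is open on top, inside 54 mm in x by 36 mm in y, walls 4 mm, rim at z = 96 mm, floor raked from z = 18 mm (-x side) to 7 mm (+x side): see cup0.
- cup0 (a point): centre of the mouth (rim height) of the cup on the holder's +y side; axes as the holder's. In a cup a carton comes to rest on end, leaning 9 to 20 degrees towards +x against the wall, centre about 86 mm above the table; that counts as upright.
- cup1 (a point): the same for the middle cup.
- cup2 (a point): the same for the cup on the -y side.
- carton0: breadstick carton, loose, blue with white bands, 150 (own x) x 24 x 24 mm, 70 g; origin at its very centre, x along its length (either end may be up). Starts lying on the table pointing roughly away from the robot. May be absent.
- carton1: breadstick carton, loose, blue with white bands, 150 (own x) x 24 x 24 mm, 70 g; origin at its very centre, x along its length (either end may be up). Starts lying on the table pointing roughly away from the robot. May be absent.
- carton2: breadstick carton, loose, blue with white bands, 150 (own x) x 24 x 24 mm, 70 g; origin at its very centre, x along its length (either end may be up). Starts lying on the table pointing roughly away from the robot. May be absent.
- jar0: amber glass jar with black lid, bystander, 60 mm diameter, 55 mm tall; origin at the centre of its underside.
- jar1: another such jar, bystander.
- butter: yellow butter pack, bystander, 60 x 110 x 35 mm; origin at the centre of its underside.
Not all that is in view belongs to the job. Leave any pink or red look-alike of the carton2 alone. What is shaped like the board_yellow but purple is not meant.

How it is judged:
On the way, in this order (a step that is already met when the one before it is completed fails the run):
1. both shelf boards lie home in the stand's bays, rear edges under the lip ((((x of board_red in the frame of bay_left between -0.005 and 0.005 m and y of board_red in the frame of bay_left between -0.008 and 0.008 m and z of board_red in the frame of bay_left between -0.003 and 0.003 m and angle between the z axis of board_red and the z axis of stand, either way round below 0.04 rad and angle between the x axis of board_red and the x axis of stand, either way round below 0.12 rad) and (x of board_yellow in the frame of bay_right between -0.005 and 0.005 m and y of board_yellow in the frame of bay_right between -0.008 and 0.008 m and z of board_yellow in the frame of bay_right between -0.003 and 0.003 m and angle between the z axis of board_yellow and the z axis of stand, either way round below 0.04 rad and angle between the x axis of board_yellow and the x axis of stand, either way round below 0.12 rad)) or ((x of board_red in the frame of bay_right between -0.005 and 0.005 m and y of board_red in the frame of bay_right between -0.008 and 0.008 m and z of board_red in the frame of bay_right between -0.003 and 0.003 m and angle between the z axis of board_red and the z axis of stand, either way round below 0.04 rad and angle between the x axis of board_red and the x axis of stand, either way round below 0.12 rad) and (x of board_yellow in the frame of bay_left between -0.005 and 0.005 m and y of board_yellow in the frame of bay_left between -0.008 and 0.008 m and z of board_yellow in the frame of bay_left between -0.003 and 0.003 m and angle between the z axis of board_yellow and the z axis of stand, either way round below 0.04 rad and angle between the x axis of board_yellow and the x axis of stand, either way round below 0.12 rad)))), for 0.3 s.
2. every cheese box present lies flat on the board of its own colour ((((x of board_red in the frame of bay_left between -0.005 and 0.005 m and y of board_red in the frame of bay_left between -0.008 and 0.008 m and z of board_red in the frame of bay_left between -0.003 and 0.003 m and angle between the z axis of board_red and the z axis of stand, either way round below 0.04 rad and angle between the x axis of board_red and the x axis of stand, either way round below 0.12 rad) and (x of board_yellow in the frame of bay_right between -0.005 and 0.005 m and y of board_yellow in the frame of bay_right between -0.008 and 0.008 m and z of board_yellow in the frame of bay_right between -0.003 and 0.003 m and angle between the z axis of board_yellow and the z axis of stand, either way round below 0.04 rad and angle between the x axis of board_yellow and the x axis of stand, either way round below 0.12 rad)) or ((x of board_red in the frame of bay_right between -0.005 and 0.005 m and y of board_red in the frame of bay_right between -0.008 and 0.008 m and z of board_red in the frame of bay_right between -0.003 and 0.003 m and angle between the z axis of board_red and the z axis of stand, either way round below 0.04 rad and angle between the x axis of board_red and the x axis of stand, either way round below 0.12 rad) and (x of board_yellow in the frame of bay_left between -0.005 and 0.005 m and y of board_yellow in the frame of bay_left between -0.008 and 0.008 m and z of board_yellow in the frame of bay_left between -0.003 and 0.003 m and angle between the z axis of board_yellow and the z axis of stand, either way round below 0.04 rad and angle between the x axis of board_yellow and the x axis of stand, either way round below 0.12 rad))) and x of cheese_red in the frame of board_red between -0.07 and 0.056 m and y of cheese_red in the frame of board_red between -0.045 and 0.045 m and z of cheese_red in the frame of board_red between 0.018 and 0.027 m and angle between the z axis of cheese_red and the z axis of board_red, either way round below 0.1 rad and x of cheese_yellow in the frame of board_yellow between -0.07 and 0.056 m and y of cheese_yellow in the frame of board_yellow between -0.045 and 0.045 m and z of cheese_yellow in the frame of board_yellow between 0.018 and 0.027 m and angle between the z axis of cheese_yellow and the z axis of board_yellow, either way round below 0.1 rad), for 0.3 s.
At the end, for the whole second after the job is handed in: Both boards flat in the bays, one each (5 mm along, 8 mm across, 3 mm high, 0.04 rad flat, 0.12 rad yaw); each cheese box flat on its colour's board, its centre over the slab; each carton within 0.4 rad of upright in a cup, its centre 70-100 mm up; all slower than 0.02 m/s (all of step 2 and angle between the x axis of each of carton0, carton1, carton2 and the z axis of holder, either way round below 0.4 rad and x of carton0 in the frame of holder between -0.03 and 0.03 m and y of carton0 in the frame of holder between -0.082 and 0.082 m and z of carton0 in the frame of holder between 0.07 and 0.1 m and x of carton1 in the frame of holder between -0.03 and 0.03 m and y of carton1 in the frame of holder between -0.082 and 0.082 m and z of carton1 in the frame of holder between 0.07 and 0.1 m and x of carton2 in the frame of holder between -0.03 and 0.03 m and y of carton2 in the frame of holder between -0.082 and 0.082 m and z of carton2 in the frame of holder between 0.07 and 0.1 m and linear speed of each of board_red, board_yellow, cheese_red, cheese_yellow, carton0, carton1, carton2 below 0.02 m/s); the robot touches nothing.
It fails at once if the first jar is pushed more than 30 mm or tipped (distance of jar0 from where it was at the start of the episode above 0.03 m or angle between jar0's own z axis and vertical above 0.5 rad).
It fails at once if the second jar is pushed more than 30 mm or tipped (distance of jar1 from where it was at the start of the episode above 0.03 m or angle between jar1's own z axis and vertical above 0.5 rad).
It fails at once if the butter pack is pushed more than 30 mm or tipped (distance of butter from where it was at the start of the episode above 0.03 m or angle between butter's own z axis and vertical above 0.5 rad).
Of cheese_red, cheese_yellow only 1 to 2 are there at a start; the rules pass over those that are not, and their reading is None.
Of carton0, carton1, carton2 only 2 to 3 are there at a start; the rules pass over those that are not, and their reading is None.
At some moment in a run one of cheese_red, cheese_yellow, carton0, carton1, carton2 may be knocked a few centimetres aside while the robot is not near it.
Once in a run the grip may slacken for a moment while it holds something.
It also fails if it takes over 210 s, if anything falls off the work surface, if the arm or the gripper's body presses on something with over 40 N, if the wrist force passes 120 N, or if a joint passes its speed limit or range.

## Working session

There is one attempt and no reset: what is moved stays moved. The work goes in short steps, Python scripts to look and compute and a tool call to move; the robot and the scene stay as the last step left them, time stands still between calls to the robot, and variables do not carry over. Pictures are saved under pics/ and viewed, at most 14 in all, crops included, and the job is handed in when it is done.

Besides the shell and the picture viewer there is one more tool, called as name(argument=value, ...) on one line, values as JSON. arm_command: Moves the arm, as the interface text tells. Its arguments: {"type":"object","properties":{"targets":{"type":"array"},"gripper":{"type":"number"},"squeeze":{"type":"number"}},"required":["targets"]}

```bash
ls; mkdir -p pics; python3 - <<'E'
from rig import env
import cv2,numpy as np
o=env.get_obs();print(o['time_s'],o['tcp_pos'],o['tcp_rot'],o['width'])
for n in('top','side','wrist'):
    p=env.camera_params(n);print(n,{k:np.round(v,4).tolist() for k,v in p.items()})
    cv2.imwrite(f'pics/{n}0.png',cv2.cvtColor(env.get_image(n),cv2.COLOR_RGB2BGR))
E
```

```text
pics
0.0 [0.2157697  0.61235689 0.23450429] [ 1.68543973e-01  9.85693328e-01 -1.24680769e-03 -1.94314279e-04] 0.0929815003435167
top {'fx': 442.8315, 'fy': 442.8315, 'cx': 321.4813, 'cy': 198.8355, 'eye': [0.4813, 0.0237, 1.4441], 'rotation': [0.7116, -0.7021, 0.0159, -0.0192]}
side {'fx': 395.6879, 'fy': 395.6879, 'cx': 323.1781, 'cy': 201.5833, 'eye': [0.2931, -0.8378, 0.6974], 'rotation': [0.8727, -0.1212, 0.0529, -0.4699]}
wrist {'fx': 359.1016, 'fy': 359.1016, 'cx': 317.7376, 'cy': 196.082, 'eye': [0.1381, 0.6404, 0.3839], 'rotation': [0.8065, 0.5714, 0.0867, 0.1246]}
```

View pics/top0.png

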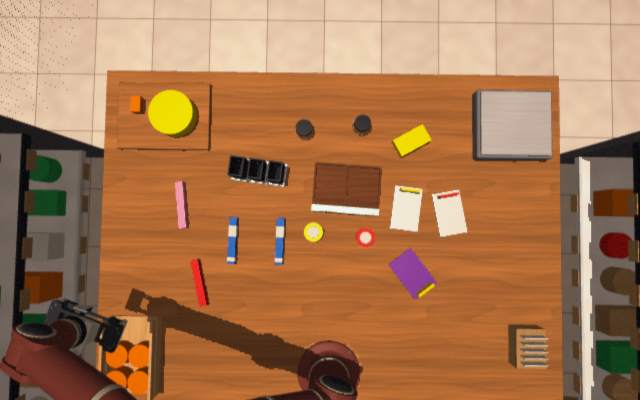

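View pics/side0.png

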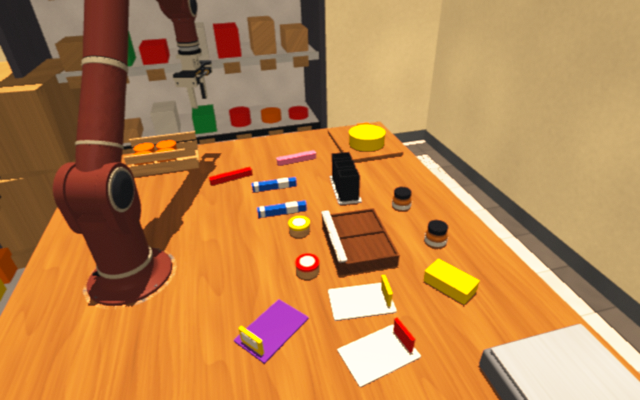

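Top view: stand at (347,188) with its lip at (345,210), yellow board at (406,208), red board at (450,213). Cheeses are at (313,232) and (365,237), blue cartons at (232,240) and (280,241), and the holder at (258,170). Both cheeses are present, and two cartons.

```bash
cat > h.py <<'E'
from rig import env
import cv2,numpy as np
from scipy.spatial.transform import Rotation as R
def img(n,save=None):
    p=env.camera_params(n); im=cv2.cvtColor(env.get_image(n),cv2.COLOR_RGB2BGR)
    if save: cv2.imwrite(f'pics/{save}.png',im)
    return im,p
def w(p,uv,z):
    uv=np.atleast_2d(np.asarray(uv,float))
    d=np.c_[(uv[:,0]-p['cx'])/p['fx'],(uv[:,1]-p['cy'])/p['fy'],np.ones(len(uv))]
    M=np.array(p['rotation']); M=M if M.shape==(3,3) else R.from_quat(M).as_matrix()
    d=d@M.T; e=np.array(p['eye']); return e+d*((z-e[2])/d[:,2:3])
def pix(p,X):
    M=np.array(p['rotation']); M=M if M.shape==(3,3) else R.from_quat(M).as_matrix()
    c=(np.atleast_2d(X)-p['eye'])@M
    return np.c_[c[:,0]/c[:,2]*p['fx']+p['cx'],c[:,1]/c[:,2]*p['fy']+p['cy']]
RNG={'white':((0,0,170),(180,60,255)),'yellow':((22,150,120),(35,255,255)),'red':((0,170,120),(5,255,255)),
 'blue':((100,150,60),(125,255,255)),'black':((0,0,0),(180,255,45)),'brown':((0,60,20),(15,220,110))}
def blobs(im,c,lo=15,hi=1e9,roi=None):
    m=cv2.inRange(cv2.cvtColor(im,cv2.COLOR_BGR2HSV),*map(np.array,RNG[c]))
    if roi: k=np.zeros_like(m);k[roi[1]:roi[3],roi[0]:roi[2]]=255;m&=k
    cs,_=cv2.findContours(m,cv2.RETR_EXTERNAL,cv2.CHAIN_APPROX_NONE)
    return [(cv2.contourArea(c),cv2.minAreaRect(c),c) for c in cs if lo<=cv2.contourArea(c)<=hi]
def go(pos,yaw=None,rot=None,step=1):
    """units to send, in present tool axes: total shift/40mm and total turn/5deg; tool down, tool y axis at yaw"""
    o=env.get_obs();C=R.from_quat(o['tcp_rot'])
    sh=C.inv().apply(np.array(pos)-o['tcp_pos'])/.04
    T=rot if rot is not None else down(yaw)
    rv=(C.inv()*T).as_rotvec(degrees=True)/5
    print('t',o['time_s'],'shift',sh.round(3),'turn',rv.round(3),'maxrows',np.abs(np.r_[sh,rv]).max().round(2))
def down(a):
    """tool down, tool y along world heading a (deg)"""
    a=np.radians(a);y=np.array([np.cos(a),np.sin(a),0]);z=np.array([0,0,-1.]);return R.from_matrix(np.c_[np.cross(y,z),y,z])
E
python3 - <<'E'
from h import *
im=cv2.imread('pics/top0.png');p=env.camera_params('top')
for c in RNG:
    for a,r,_ in blobs(im,c,12,6000,(110,75,555,330)):
        b=cv2.boxPoints(r);print(c,a,np.round(r[0],1),np.round(r[1],1),'w0',w(p,r[0],0).round(3)[0,:2],'box',w(p,b,0)[:,:2].round(3).tolist())
o=env.get_obs();print(R.from_quat(o['tcp_rot']).as_matrix().round(3))
E
python3 -c "
import cv2
im=cv2.imread('pics/top0.png')[150:280,220:480];cv2.imwrite('pics/c1.png',cv2.resize(im,None,fx=3,fy=3,interpolation=cv2.INTER_CUBIC))"
```

```text
white 18.0 [278.  259.5] [3. 6.] w0 [0.354 0.169] box [[0.359, 0.179], [0.359, 0.16], [0.349, 0.16], [0.349, 0.179]]
white 25.0 [230.5 259. ] [4. 7.] w0 [0.354 0.324] box [[0.36, 0.335], [0.36, 0.313], [0.347, 0.312], [0.347, 0.335]]
white 63.0 [365.5 237.5] [9. 9.] w0 [ 0.429 -0.114] box [[0.444, -0.099], [0.444, -0.128], [0.415, -0.128], [0.414, -0.099]]
white 62.0 [312.8 231.9] [9.4 8.9] w0 [0.445 0.058] box [[0.439, 0.078], [0.465, 0.065], [0.451, 0.038], [0.425, 0.05]]
white 66.0 [279.5 231.5] [11.  7.] w0 [0.445 0.166] box [[0.462, 0.178], [0.463, 0.155], [0.427, 0.155], [0.427, 0.177]]
white 64.5 [232.5 230.5] [11.  7.] w0 [0.446 0.319] box [[0.464, 0.331], [0.464, 0.308], [0.428, 0.308], [0.428, 0.33]]
white 381.0 [344.7 209.4] [67.3  6.9] w0 [ 0.52  -0.045] box [[0.515, 0.065], [0.538, 0.064], [0.524, -0.155], [0.502, -0.154]]
white 975.0 [449.1 212.5] [42.9 27.3] w0 [ 0.514 -0.385] box [[0.573, -0.328], [0.592, -0.415], [0.455, -0.442], [0.437, -0.355]]
white 982.0 [405.8 208.2] [27.3 43.1] w0 [ 0.526 -0.244] box [[0.461, -0.192], [0.601, -0.208], [0.592, -0.296], [0.452, -
[... 3212 characters left out ...]
81, -0.704]]
brown 71.0 [305.3 133.1] [12.5 18. ] w0 [0.769 0.087] box [[0.785, 0.119], [0.793, 0.061], [0.752, 0.055], [0.744, 0.114]]
brown 65.5 [362. 125.] [20. 18.] w0 [ 0.798 -0.099] box [[0.831, -0.069], [0.832, -0.128], [0.765, -0.129], [0.765, -0.07]]
brown 23.0 [192.3 121.9] [10.3 34.5] w0 [0.801 0.461] box [[0.754, 0.496], [0.861, 0.457], [0.849, 0.425], [0.742, 0.465]]
brown 16.0 [143.  106.9] [ 5.3 14.9] w0 [0.849 0.625] box [[0.829, 0.641], [0.876, 0.626], [0.87, 0.609], [0.823, 0.624]]
brown 77.5 [210.  117.5] [ 2.4 65. ] w0 [0.817 0.403] box [[0.709, 0.406], [0.925, 0.406], [0.925, 0.399], [0.709, 0.399]]
[[-0.943  0.332 -0.001]
 [ 0.332  0.943 -0.002]
 [-0.    -0.002 -1.   ]]
```

View pics/c1.png

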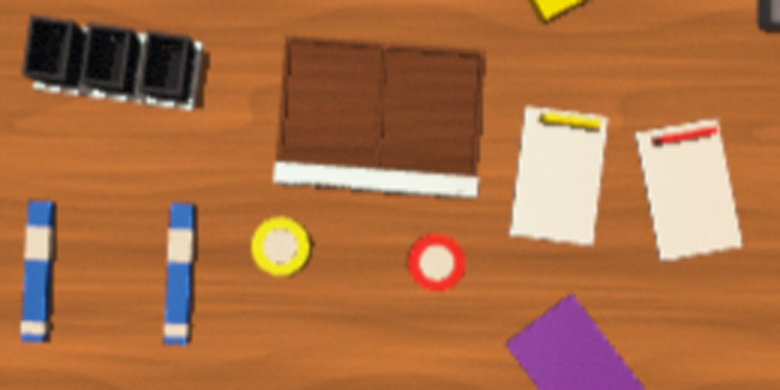

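The crop confirms it: rails point away from the robot, yellow board yaw is about -6.5°, red about +11°, stand about -3.4°, holder about -7°. I'll write a planner and head for the yellow board.

```bash
cat >> h.py <<'E'
def tr(*wps,cur=None):
    """print, per waypoint (pos, Rotation, N rows or None), constant row repeated N times (screw)"""
    if cur is None:
        o=env.get_obs();P=np.array(o['tcp_pos']);C=R.from_quat(o['tcp_rot'])
        print('t',round(o['time_s'],2),P.round(4),'yaw',yawof(C),'F',np.round(o['contact_force'],1),'w',round(o['width'],4))
    else: P,C=cur
    for pos,T,*n in wps:
        pos=np.array(pos,float); rv=(C.inv()*T).as_rotvec()
        b=C.inv().apply(pos-P)
        N=n[0] if n else max(1,int(np.ceil(max(np.abs(np.degrees(rv)).max()/5,np.abs(b).max()/.04)-.004)))
        while 1:
            S=sum((R.from_rotvec(rv/N*k).as_matrix() for k in range(N)),np.zeros((3,3)))
            d=np.linalg.solve(S,b)/.04; t=np.degrees(rv)/N/5
            if max(np.abs(d).max(),np.abs(t).max())<=1.0001 or n: break
            N+=1
        print(f'N={N} [[{d[0]:.2f},{d[1]:.2f},{d[2]:.2f}],[{t[0]:.2f},{t[1]:.2f},{t[2]:.2f}]]',' exact',d.round(3),t.round(3))
        P,C=pos,T
def yawof(C):
    y=C.as_matrix()[:,1];return np.degrees(np.arctan2(y[1],y[0])).round(2)
E
python3 - <<'E'
from h import *
im=cv2.imread('pics/top0.png');p=env.camera_params('top')
def rect(c,roi,z):
    a,r,cn=max(blobs(im,c,12,6000,roi),key=lambda q:q[0]); b=w(p,cv2.boxPoints(r),z)[:,:2]
    e=[b[1]-b[0],b[2]-b[1]]; e=max(e,key=np.linalg.norm); ang=np.degrees(np.arctan2(e[1],e[0]))%180
    return w(p,r[0],z)[0,:2].round(4),round(ang,2),(np.linalg.norm(b[1]-b[0]).round(3),np.linalg.norm(b[2]-b[1]).round(3))
print('Y',rect('white',(385,170,425,240),.006));print('Ydrail',rect('yellow',(385,170,425,240),.046))
print('R',rect('white',(427,170,475,240),.006));print('Rrail',rect('red',(427,170,475,240),.046))
print('lip',rect('white',(305,195,384,225),.05))
for n,roi in(('c0',(220,200,245,275)),('c1',(265,200,295,275))): 
    q=np.vstack([x[2] for c in('blue','white') for x in blobs(im,c,12,6000,roi)]); r=cv2.minAreaRect(q); b=w(p,cv2.boxPoints(r),.024)
    print(n,w(p,r[0],.024).round(4),b[:,:2].round(3).tolist())
print('cy',rect('yellow',(295,215,330,250),.032),'cr',rect('red',(350,225,380,250),.032))
tr(((.577,-.252,.2),down(-6.5)))
E
```

```text
Y (array([ 0.5261, -0.243 ]), np.float64(173.5), (np.float64(0.14), np.float64(0.089)))
Ydrail (array([ 0.5827, -0.2471]), np.float64(82.59), (np.float64(0.008), np.float64(0.06)))
R (array([ 0.5139, -0.3833]), np.float64(10.89), (np.float64(0.089), np.float64(0.139)))Traceback (most recent call last):
  File "<stdin>", line 8, in <module>
  File "<stdin>", line 4, in rect
ValueError: max() iterable argument is empty
```

```bash
python3 - <<'E'
from h import *
im=cv2.imread('pics/top0.png');p=env.camera_params('top')
RNG['red2']=((0,140,90),(179,255,255))
def rect(c,roi,z):
    a,r,cn=max(blobs(im,c,5,6000,roi),key=lambda q:q[0]); b=w(p,cv2.boxPoints(r),z)[:,:2]
    e=[b[1]-b[0],b[2]-b[1]]; e=max(e,key=np.linalg.norm); ang=np.degrees(np.arctan2(e[1],e[0]))%180
    return w(p,r[0],z)[0,:2].round(4),round(ang,2),(np.linalg.norm(b[1]-b[0]).round(3),np.linalg.norm(b[2]-b[1]).round(3))
print('lip',rect('white',(305,195,384,225),.05))
for n,roi in(('c0',(220,200,245,275)),('c1',(265,200,295,275))): 
    q=np.vstack([x[2] for c in('blue','white') for x in blobs(im,c,12,6000,roi)]); r=cv2.minAreaRect(q); b=w(p,cv2.boxPoints(r),.024)
    print(n,w(p,r[0],.024).round(4),b[:,:2].round(3).tolist())
print('cy',rect('yellow',(295,215,330,250),.032),'cr',rect('red',(350,225,380,250),.032))
T=down(-6.5); tr(((.5837,-.2485,.22),T),((.5837,-.2485,.10),T))
E
```

```text
lip (array([ 0.5184, -0.0426]), np.float64(86.37), (np.float64(0.022), np.float64(0.212)))
c0 [[0.4177 0.3153 0.024 ]] [[0.349, 0.331], [0.488, 0.325], [0.486, 0.3], [0.348, 0.305]]
c1 [[0.4182 0.1642 0.024 ]] [[0.351, 0.178], [0.486, 0.174], [0.485, 0.15], [0.35, 0.155]]
cy (array([0.4463, 0.0557]), np.float64(135.77), (np.float64(0.061), np.float64(0.058))) cr (array([ 0.4319, -0.109 ]), np.float64(90.78), (np.float64(0.057), np.float64(0.057)))
t 0.15 [0.2159 0.6125 0.2348] yaw 70.59 F [-0.7  0.6 -0.2] w 0.0929
N=25 [[-0.99,-0.18,0.02],[-0.00,0.00,0.62]]  exact [-0.994 -0.183  0.015] [-0.001  0.001  0.617]
N=3 [[0.00,0.00,1.00],[0.00,0.00,0.00]]  exact [0. 0. 1.] [0. 0. 0.]
```

arm_command(targets=[[[-0.99,-0.18,0.02],[0,0,0.62]],[[-0.99,-0.18,0.02],[0,0,0.62]],[[-0.99,-0.18,0.02],[0,0,0.62]],[[-0.99,-0.18,0.02],[0,0,0.62]],[[-0.99,-0.18,0.02],[0,0,0.62]],[[-0.99,-0.18,0.02],[0,0,0.62]],[[-0.99,-0.18,0.02],[0,0,0.62]],[[-0.99,-0.18,0.02],[0,0,0.62]],[[-0.99,-0.18,0.02],[0,0,0.62]],[[-0.99,-0.18,0.02],[0,0,0.62]],[[-0.99,-0.18,0.02],[0,0,0.62]],[[-0.99,-0.18,0.02],[0,0,0.62]]], gripper=0.4)

```text
time_s: 1.65
tcp_pos: [0.5415, 0.266, 0.2257]
tcp_rot: [0.475, 0.88, -0.0, -0.0]
contact_force: [0.8, -0.3, -0.1]
width: 0.0371
grip_force: 0.0
```

arm_command(targets=[[[-0.99,-0.18,0.02],[0,0,0.62]],[[-0.99,-0.18,0.02],[0,0,0.62]],[[-0.99,-0.18,0.02],[0,0,0.62]],[[-0.99,-0.18,0.02],[0,0,0.62]],[[-0.99,-0.18,0.02],[0,0,0.62]],[[-0.99,-0.18,0.02],[0,0,0.62]],[[-0.99,-0.18,0.02],[0,0,0.62]],[[-0.99,-0.18,0.02],[0,0,0.62]],[[-0.99,-0.18,0.02],[0,0,0.62]],[[-0.99,-0.18,0.02],[0,0,0.62]],[[-0.99,-0.18,0.02],[0,0,0.62]],[[-0.99,-0.18,0.02],[0,0,0.62]]])

```text
time_s: 3.15
tcp_pos: [0.5907, -0.2057, 0.216]
tcp_rot: [0.731, 0.683, -0.0, -0.0]
contact_force: [0.1, -0.0, -0.1]
width: 0.0371
grip_force: 0.0
```

```bash
python3 - <<'E'
from h import *
T=down(-6.5); tr(((.5837,-.2485,.18),T),((.5837,-.2485,.10),T),((.5837,-.2485,.028),T))
im,p=img('wrist','w1')
E
```

```text
t 3.15 [ 0.5907 -0.2057  0.216 ] yaw -3.89 F [ 0.1 -0.  -0.1] w 0.0371
N=2 [[-0.54,-0.04,0.45],[-0.00,-0.00,0.26]]  exact [-0.54  -0.045  0.45 ] [-0.004 -0.002  0.261]
N=2 [[0.00,0.00,1.00],[0.00,0.00,0.00]]  exact [0. 0. 1.] [0. 0. 0.]
N=2 [[0.00,0.00,0.90],[0.00,0.00,0.00]]  exact [0.  0.  0.9] [0. 0. 0.]
```

View pics/w1.png

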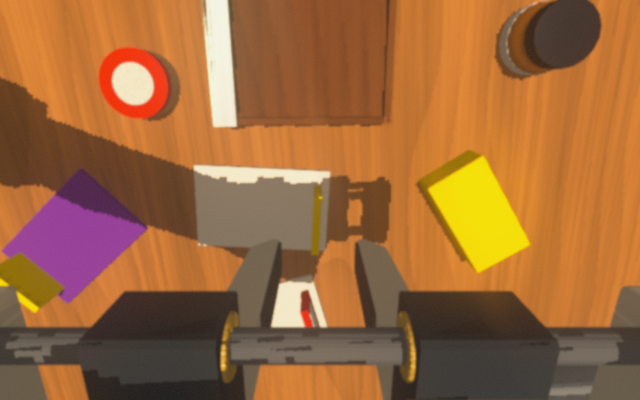

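Wrist view: yellow rail at (318,219), slab corners (194,165) and (330,172), stand's near corners (236,126) and (387,122). I'll cross-check the calibration from these.

```bash
python3 - <<'E'
from h import *
p=env.camera_params('wrist')
print('slab',w(p,[(194,165),(330,172),(198,243)],.006).round(4)[:,:2])
print('rail',w(p,[(320,185),(316,252)],.046).round(4)[:,:2])
a=np.radians(-3.63);ex=np.array([np.cos(a),np.sin(a)]);ey=np.array([-ex[1],ex[0]]);S=np.array([.5863,-.0469])
for px,l in(((236,126),(-58,-107,50)),((387,122),(78,-107,37)),((213,126),(-78,-107,50))):
    print('stand',w(p,px,l[2]/1e3).round(4)[0,:2],'pred',(S+ex*l[0]/1e3+ey*l[1]/1e3).round(4))
a=np.radians(-6.5);ex=np.array([np.cos(a),np.sin(a)]);ey=np.array([-ex[1],ex[0]])
for l in((-70,45),(70,45),(-70,-45)): print('slabpred',(np.array([.5261,-.243])+ex*l[0]/1e3+ey*l[1]/1e3).round(4))
E
```

```text
slab [[ 0.4629 -0.2021]
 [ 0.6011 -0.2202]
 [ 0.4512 -0.2889]]
rail [[ 0.5905 -0.2218]
 [ 0.5813 -0.2898]]
stand [ 0.522  -0.1618] pred [ 0.5216 -0.15  ]
stand [ 0.6549 -0.1702] pred [ 0.6574 -0.1586]
stand [ 0.5021 -0.1603] pred [ 0.5017 -0.1487]
slabpred [ 0.4616 -0.1904]
slabpred [ 0.6007 -0.2062]
slabpred [ 0.4515 -0.2798]
```

arm_command(targets=[[[-0.54,-0.04,0.45],[0,0,0.26]],[[-0.54,-0.04,0.45],[0,0,0.26]],[[0,0,1],[0,0,0]],[[0,0,0.5],[0,0,0]],[[0,0,0.5],[0,0,0]],[[0,0,0],[0,0,0]]])

```text
time_s: 3.95
tcp_pos: [0.5828, -0.2466, 0.0973]
tcp_rot: [0.745, 0.667, -0.001, -0.003]
contact_force: [-0.0, 0.6, 0.2]
width: 0.0376
grip_force: 0.0
```

```bash
python3 - <<'E'
from h import *
im,p=img('wrist','w2')
for a,r,c in blobs(im,'yellow',60,6000):
    print(a,np.round(r[0],1),np.round(r[1],1),w(p,cv2.boxPoints(r),.046)[:,:2].round(4).tolist(), w(p,r[0],.046).round(4))
T=down(-6.5);tr(((.5837,-.2485,.028),T))
E
```

```text
958.5 [324.5 234.5] [91. 13.] [[0.5869, -0.2217], [0.5945, -0.2226], [0.5885, -0.2822], [0.5803, -0.2813]] [[ 0.5877 -0.2507  0.046 ]]
t 4.0 [ 0.5837 -0.2471  0.0989] yaw -6.4 F [0.  0.1 0.9] w 0.0374
N=2 [[-0.02,0.00,0.89],[-0.02,-0.00,0.01]]  exact [-0.017  0.004  0.886] [-0.017 -0.005  0.01 ]
```

View pics/w2.png

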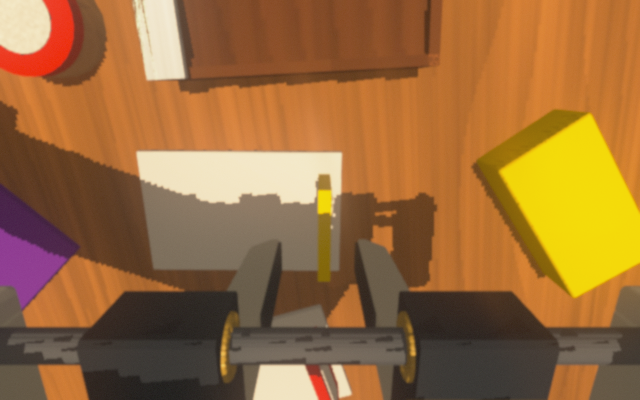

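arm_command(targets=[[[-0.05,0.03,0.8],[-0.02,0,0]],[[-0.04,0.02,0.5],[-0.02,0,0]],[[0,0,0.44],[0,0,0]],[[0,0,0],[0,0,0]],[[0,0,0],[0,0,0]]])

```text
time_s: 4.62
tcp_pos: [0.5867, -0.2516, 0.0315]
tcp_rot: [0.746, 0.666, 0.001, 0.002]
contact_force: [0.2, 0.1, 0.8]
width: 0.0371
grip_force: 0.0
```

arm_command(targets=[[[0,0,0],[0,0,0]],[[0,0,0],[0,0,0]],[[0,0,0],[0,0,0]],[[0,0,0],[0,0,0]],[[0,0,0],[0,0,0]]], gripper=0, squeeze=40)

```text
time_s: 5.25
tcp_pos: [0.5862, -0.2512, 0.0311]
tcp_rot: [0.746, 0.666, 0.001, 0.001]
contact_force: [0.3, 0.5, 2.2]
width: 0.0075
grip_force: 40.0
```

```bash
python3 - <<'E'
from h import *
im,p=img('side');t,q=img('top')
a,r,cn=max(blobs(t,'white',12,6000,(385,170,425,240)),key=lambda q:q[0]);print(np.round(r[0],1),r[2],w(q,r[0],.006).round(4))
tr(((.5837,-.2505,.028),down(-6.5)))
E
```

```text
[396.9 205. ] 7.125016689300537 [[ 0.536 -0.214  0.006]]
t 5.35 [ 0.5861 -0.2513  0.0311] yaw -6.41 F [0.1 0.4 3. ] w 0.008
N=1 [[0.01,-0.06,0.08],[0.04,-0.00,0.02]]  exact [ 0.012 -0.063  0.078] [ 0.039 -0.002  0.017]
```

```bash
cat >> h.py <<'E'
S=np.array([.5863,-.0469,0]); SY=-3.63
LOC=np.array([.058,0,.031])   # TCP in board axes
def bp(x,y,z,th):
    """TCP pose for rear bottom edge at stand (x,y,z) mm, tilt th deg (front up)"""
    Q=R.from_euler('z',SY,degrees=True); B=Q*R.from_euler('y',-th,degrees=True)
    return (S+Q.apply(np.array([x,y,z])/1e3)+B.apply(LOC+[.07,0,0]), B*down(0))
E
python3 - <<'E'
from h import *
P=np.array(env.get_obs()['tcp_pos']);T=R.from_quat(env.get_obs()['tcp_rot'])
tr((P+[0,0,.10],T),bp(-46,52,80,12),bp(-48,52,56,12),bp(-48,52,33,12),bp(-70,52,33,12))
E
```

```text
t 5.35 [ 0.5861 -0.2513  0.0311] yaw -6.41 F [0.1 0.4 3. ] w 0.008
N=3 [[0.00,0.00,-0.83],[0.00,0.00,0.00]]  exact [ 0.     0.003 -0.833] [0. 0. 0.]
N=7 [[0.92,0.19,-0.00],[-0.34,0.01,-0.08]]  exact [ 0.92   0.19  -0.003] [-0.337  0.008 -0.079]
N=1 [[-0.00,-0.17,0.58],[0.00,0.00,0.00]]  exact [-0.    -0.174  0.576] [0. 0. 0.]
N=1 [[-0.00,-0.12,0.56],[0.00,0.00,0.00]]  exact [-0.    -0.12   0.562] [0. 0. 0.]
N=1 [[-0.00,-0.54,-0.11],[0.00,0.00,0.00]]  exact [-0.    -0.538 -0.114] [0. 0. 0.]
```

arm_command(targets=[[[0,0,-0.4],[0,0,0]],[[0,0,-0.6],[0,0,0]],[[0,0,-0.75],[0,0,0]],[[0,0,-0.75],[0,0,0]],[[0.92,0.19,0],[-0.34,0.01,-0.08]],[[0.92,0.19,0],[-0.34,0.01,-0.08]],[[0.92,0.19,0],[-0.34,0.01,-0.08]],[[0.92,0.19,0],[-0.34,0.01,-0.08]],[[0.92,0.19,0],[-0.34,0.01,-0.08]],[[0.92,0.19,0],[-0.34,0.01,-0.08]],[[0.92,0.19,0],[-0.34,0.01,-0.08]],[[0,0,0],[0,0,0]]])

```text
time_s: 6.85
tcp_pos: [0.6618, 0.0062, 0.1361]
tcp_rot: [0.722, 0.683, 0.074, 0.075]
contact_force: [-0.5, 0.1, -2.0]
width: 0.0078
grip_force: 40.0
```

arm_command(targets=[[[0,0,0],[0,0,0]],[[0,0,0],[0,0,0]],[[0,0,0],[0,0,0]]])

```text
time_s: 7.22
tcp_pos: [0.6617, -0.0014, 0.1362]
tcp_rot: [0.726, 0.68, 0.072, 0.077]
contact_force: [0.3, -0.8, -2.0]
width: 0.0077
grip_force: 40.0
```

```bash
python3 - <<'E'
from h import *
tr(bp(-46,52,80,12),bp(-48,52,56,12),bp(-48,52,33,12))
im,p=img('wrist','w3');np.save('w3',np.r_[p['eye'],p['rotation']])
img('side','s3')
E
python3 -c "
import cv2,numpy as np
a=cv2.imread('pics/w3.png');b=cv2.resize(cv2.imread('pics/s3.png')[150:300,240:480],(480,300),interpolation=cv2.INTER_CUBIC)
c=np.zeros((600,640,3),'u1');c[:300,:480]=cv2.resize(a,(480,300));c[300:,:480]=b;cv2.imwrite('pics/m3.png',c)"
```

```text
t 7.22 [ 0.6617 -0.0014  0.1362] yaw -3.73 F [ 0.3 -0.8 -2. ] w 0.0077
N=1 [[0.04,0.01,-0.02],[0.02,0.00,-0.02]]  exact [ 0.044  0.014 -0.016] [ 0.02   0.003 -0.02 ]
N=1 [[-0.00,-0.17,0.58],[0.00,0.00,0.00]]  exact [-0.    -0.174  0.576] [0. 0. 0.]
N=1 [[-0.00,-0.12,0.56],[0.00,0.00,0.00]]  exact [-0.    -0.12   0.562] [0. 0. 0.]
```

View pics/m3.png

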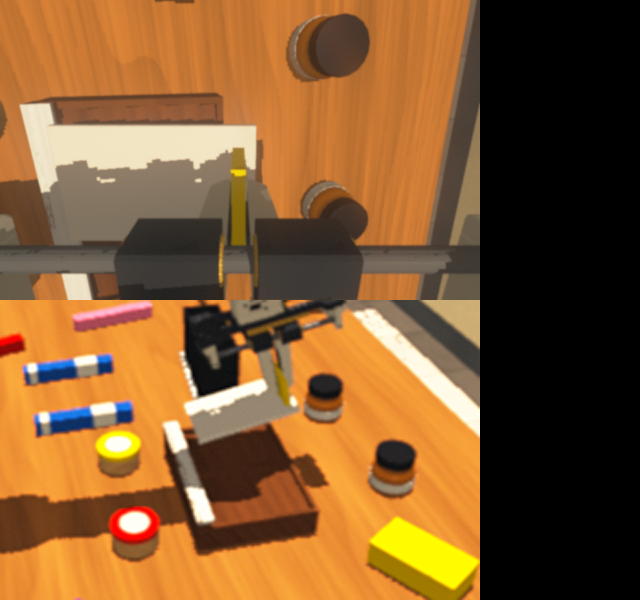

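Board held level in roll and tilted rear-down over the left bay. In the full wrist picture the slab's left edge runs (67,167)-(340,168) and the stand's left edge (69,131)-(296,125).

```bash
python3 - <<'E'
from h import *
a=np.load('w3.npy');p=env.camera_params('wrist');p['eye']=a[:3];p['rotation']=a[3:].reshape(3,3) if len(a)>7 else a[3:]
Q=R.from_euler('z',SY,degrees=True)
for px,z in(((67,167),.086),((340,168),.086+.029),((69,131),.05),((74,131),.037),((296,125),.037)):
    print(px,(Q.inv().apply(w(p,px,z)-S)*1e3).round(1))
E
```

```text
(67, 167) [[-42.3  94.6  86. ]]
(340, 168) [[ 89.8  94.1 115. ]]
(69, 131) [[-52.9 108.1  50. ]]
(74, 131) [[-55.6 106.6  37. ]]
(296, 125) [[ 80.2 106.9  37. ]]
```

arm_command(targets=[[[0.06,-0.16,0.56],[0,0,0]],[[0,-0.06,0.28],[0,0,0]],[[0,-0.06,0.26],[0,0,0]],[[0,0,0],[0,0,0]],[[0,0,0],[0,0,0]],[[0,0,0],[0,0,0]]])

```text
time_s: 8.07
tcp_pos: [0.6608, 0.0028, 0.0914]
tcp_rot: [0.725, 0.681, 0.073, 0.077]
contact_force: [-0.1, -0.6, -1.8]
width: 0.008
grip_force: 40.0
```

```bash
python3 - <<'E'
from h import *
tr(bp(-48,52,33,12),bp(-66,52,33,12))
img('side','s4')
im=cv2.imread('pics/s4.png')[190:290,290:430];cv2.imwrite('pics/s4c.png',cv2.resize(im,None,fx=5,fy=5,interpolation=cv2.INTER_CUBIC))
E
```

```text
t 8.07 [0.6608 0.0028 0.0914] yaw -3.61 F [-0.1 -0.6 -1.8] w 0.008
N=1 [[-0.06,-0.02,0.03],[0.04,-0.01,0.00]]  exact [-0.058 -0.018  0.034] [ 0.037 -0.011  0.004]
N=1 [[-0.00,-0.44,-0.09],[0.00,0.00,0.00]]  exact [-0.    -0.44  -0.094] [0. 0. 0.]
```

View pics/s4c.png

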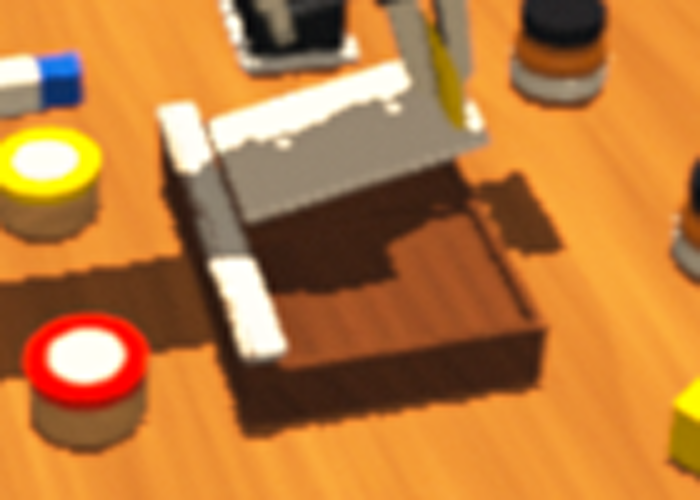

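The rear edge sits just in front of the lip and below its top. Sliding it back under.

arm_command(targets=[[[-0.02,-0.23,-0.02],[0.02,0,0]],[[0,-0.22,-0.04],[0.02,0,0]],[[0,0,0],[0,0,0]],[[0,0,0],[0,0,0]]])

```text
time_s: 8.62
tcp_pos: [0.6423, 0.0033, 0.0895]
tcp_rot: [0.725, 0.681, 0.072, 0.076]
contact_force: [0.3, -0.5, -1.9]
width: 0.0077
grip_force: 40.0
```

arm_command(targets=[[[0,-0.06,-0.01],[0,0,0]],[[0,-0.06,-0.01],[0,0,0]],[[0,0,0],[0,0,0]],[[0,0,0],[0,0,0]]])

```text
time_s: 9.12
tcp_pos: [0.6388, 0.0035, 0.0897]
tcp_rot: [0.725, 0.681, 0.072, 0.077]
contact_force: [4.1, 0.6, -1.5]
width: 0.0076
grip_force: 40.0
```

arm_command(targets=[[[0,-0.06,-0.01],[0,0,0]],[[0,0,0],[0,0,0]],[[0,0,0],[0,0,0]]])

```text
time_s: 9.5
tcp_pos: [0.6384, 0.0036, 0.0905]
tcp_rot: [0.725, 0.681, 0.074, 0.078]
contact_force: [6.7, -0.1, -1.7]
width: 0.0078
grip_force: 40.0
```

```bash
cat >> h.py <<'E'
def rear():
    o=env.get_obs();B=R.from_quat(o['tcp_rot'])*down(0).inv()
    x=np.array(o['tcp_pos'])-B.apply(LOC+[.07,0,0]);Q=R.from_euler('z',SY,degrees=True)
    e=(Q.inv()*B).as_euler('zyx',degrees=True)
    r=Q.inv().apply(x-S)*1e3;print('rear stand mm',r.round(1),'yaw,-tilt,roll',e.round(2),'F',np.round(o['contact_force'],1),'w',round(o['width'],4),'t',round(o['time_s'],2));return r,e
E
python3 - <<'E'
from h import *
r,e=rear()
tr(*[bp(r[0]+dx,r[1]+dy,r[2]+dz,th) for dx,dy,dz,th in((.7,-.4,-1.5,8),(.7,-.8,-2.5,4),(.7,-.8,-2.7,0))])
E
```

```text
rear stand mm [-69.6  53.6  32.8] yaw,-tilt,roll [  0.04 -12.38   0.03] F [ 6.7 -0.1 -1.7] w 0.0078 t 9.5
t 9.5 [0.6384 0.0036 0.0905] yaw -3.6 F [ 6.7 -0.1 -1.7] w 0.0078
N=1 [[-0.01,0.06,0.29],[0.88,-0.01,0.01]]  exact [-0.011  0.059  0.287] [ 0.876 -0.006  0.006]
N=1 [[-0.01,0.04,0.25],[0.80,-0.00,0.00]]  exact [-0.01   0.043  0.25 ] [ 0.8 -0.   0. ]
N=1 [[0.00,0.05,0.23],[0.80,0.00,-0.00]]  exact [0.    0.046 0.23 ] [ 0.8  0.  -0. ]
```

arm_command(targets=[[[0,0.03,0.14],[0.44,0,0]],[[0,0.03,0.14],[0.44,0,0]],[[0,0.02,0.12],[0.4,0,0]],[[0,0.02,0.12],[0.4,0,0]],[[0,0,0],[0,0,0]],[[0,0,0],[0,0,0]]])

```text
time_s: 10.25
tcp_pos: [0.6449, 0.0032, 0.0701]
tcp_rot: [0.728, 0.684, 0.023, 0.025]
contact_force: [5.4, 0.1, -1.6]
width: 0.008
grip_force: 40.0
```

```bash
python3 - <<'E'
from h import *
r,e=rear()
tr(bp(r[0],r[1],30.2,0))
E
```

```text
rear stand mm [-70.3  53.6  30.4] yaw,-tilt,roll [ 0.04 -3.89  0.04] F [ 5.4  0.1 -1.6] w 0.008 t 10.25
t 10.25 [0.6449 0.0032 0.0701] yaw -3.59 F [ 5.4  0.1 -1.6] w 0.008
N=1 [[-0.00,0.04,0.23],[0.78,-0.01,0.01]]  exact [-0.002  0.045  0.225] [ 0.779 -0.007  0.008]
```

arm_command(targets=[[[0,0.02,0.11],[0.39,0,0]],[[0,0.02,0.11],[0.39,0,0]],[[0,0,0],[0,0,0]],[[0,0,0],[0,0,0]]])

```text
time_s: 10.75
tcp_pos: [0.647, 0.0032, 0.0616]
tcp_rot: [0.729, 0.685, 0.001, -0.0]
contact_force: [6.5, 1.2, -0.9]
width: 0.0078
grip_force: 40.0
```

```bash
python3 - <<'E'
from h import *
r,e=rear()
E
```

```text
rear stand mm [-70.6  53.7  30.5] yaw,-tilt,roll [ 0.05 -0.04  0.05] F [ 6.5  1.2 -0.9] w 0.0078 t 10.75
```

arm_command(targets=[[[0,0.02,0.02],[0,0,0]],[[0,0,0],[0,0,0]]])

```text
time_s: 11.0
tcp_pos: [0.647, 0.0032, 0.0612]
tcp_rot: [0.729, 0.685, 0.0, -0.001]
contact_force: [5.1, 0.4, 3.4]
width: 0.0076
grip_force: 40.0
```

arm_command(targets=[[[0,0,0],[0,0,0]],[[0,0,0],[0,0,0]],[[0,0,0],[0,0,0]],[[0,0,-0.5],[0,0,0]],[[0,0,-1],[0,0,0]],[[0,0,-1],[0,0,0]],[[0,0,-1],[0,0,0]],[[0,0,0],[0,0,0]],[[0,0,0],[0,0,0]]], gripper=0.4)

```text
time_s: 12.12
tcp_pos: [0.645, 0.0031, 0.1996]
tcp_rot: [0.729, 0.685, -0.002, -0.003]
contact_force: [-0.1, 1.2, 0.2]
width: 0.0373
grip_force: 0.0
```

```bash
python3 - <<'E'
from h import *
a=np.radians(10.9);r=np.array([.5139,-.3833])+.058*np.array([np.cos(a),np.sin(a)]);print(r)
T=down(10.9);tr(((r[0],r[1],.13),T),((*r,.03),T))
p=env.camera_params('side');Q=R.from_euler('z',SY,degrees=True);im,p=img('side','s5')
c=cv2.resize(im[190:290,290:430],None,fx=5,fy=5,interpolation=cv2.INTER_CUBIC)
# overlay expected home outline of the slab top
L=np.array([[-.07,.097,.036],[.07,.097,.036],[.07,.007,.036],[-.07,.007,.036]])
u=(pix(p,S+Q.apply(L))-[290,190])*5
cv2.polylines(c,[u.astype(int)],True,(0,255,0),1);cv2.imwrite('pics/s5c.png',c)
E
```

```text
[ 0.57085361 -0.37233246]
t 12.12 [0.645  0.0031 0.1996] yaw -3.6 F [-0.1  1.2  0.2] w 0.0373
N=10 [[-0.93,-0.23,0.17],[-0.01,-0.00,-0.29]]  exact [-0.93  -0.233  0.174] [-0.009 -0.002 -0.29 ]
N=3 [[0.00,0.00,0.83],[0.00,0.00,0.00]]  exact [0.    0.    0.833] [0. 0. 0.]
```

View pics/s5c.png

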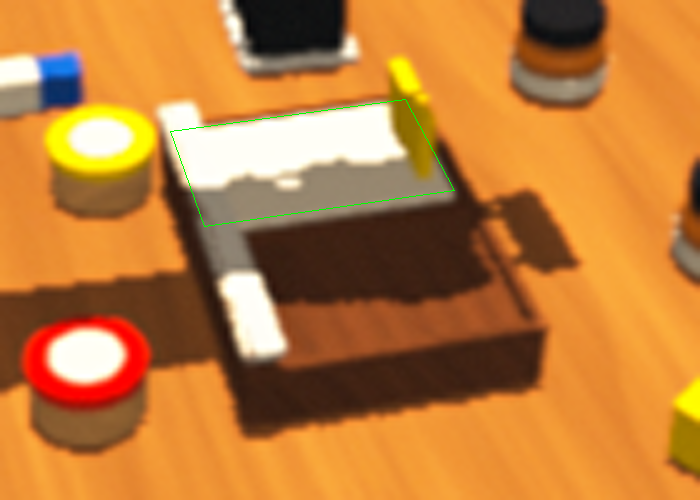

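The yellow board looks home under the lip, matching the expected outline. The yellow cheese was knocked from crop (50,160) to (100,140), so I'll re-measure it later. Next is the red board.

arm_command(targets=[[[-0.93,-0.23,0],[0,0,-0.29]],[[-0.93,-0.23,0],[0,0,-0.29]],[[-0.93,-0.23,0],[0,0,-0.29]],[[-0.93,-0.23,0],[0,0,-0.29]],[[-0.93,-0.23,0],[0,0,-0.29]],[[-0.93,-0.23,0.2],[0,0,-0.29]],[[-0.93,-0.23,0.4],[0,0,-0.29]],[[-0.93,-0.23,0.4],[0,0,-0.29]],[[-0.93,-0.23,0.4],[0,0,-0.29]],[[-0.93,-0.23,0.4],[0,0,-0.29]],[[0,0,0],[0,0,0]],[[0,0,0],[0,0,0]]])

```text
time_s: 13.68
tcp_pos: [0.5725, -0.3708, 0.1264]
tcp_rot: [0.637, 0.771, -0.001, -0.004]
contact_force: [0.0, -0.5, 0.5]
width: 0.0372
grip_force: 0.0
```

arm_command(targets=[[[0,0,0],[0,0,0]],[[0,0,0],[0,0,0]]])

```text
time_s: 13.92
tcp_pos: [0.5734, -0.3708, 0.1281]
tcp_rot: [0.636, 0.772, -0.001, -0.003]
contact_force: [-0.2, 0.3, -0.5]
width: 0.037
grip_force: 0.0
```

```bash
python3 - <<'E'
from h import *
T=down(10.9);tr(((.5709,-.3723,.03),T))
im,p=img('wrist','w6'); RNG['red']=((0,150,70),(6,255,255))
for a,r,c in blobs(im,'red',60,6000):
    b=w(p,cv2.boxPoints(r),.046)[:,:2];print(a,np.round(r[0],1),np.round(r[1],1),b.round(4).tolist(),b.mean(0).round(4))
E
```

```text
t 13.93 [ 0.5734 -0.3708  0.1281] yaw 11.03 F [-0.2  0.3 -0.5] w 0.037
N=3 [[-0.01,-0.02,0.82],[-0.02,-0.01,0.01]]  exact [-0.01  -0.02   0.817] [-0.022 -0.01   0.009]
753.0 [315. 215.] [82. 12.] [[0.5636, -0.346], [0.5714, -0.3444], [0.5831, -0.4034], [0.5747, -0.405]] [ 0.5732 -0.3747]
```

arm_command(targets=[[[-0.07,-0.05,0.8],[-0.06,-0.03,0]],[[0,0,0.7],[0,0,0]],[[0,0,0.5],[0,0,0]],[[0,0,0.43],[0,0,0]],[[0,0,0],[0,0,0]],[[0,0,0],[0,0,0]]])

```text
time_s: 14.72
tcp_pos: [0.5714, -0.3758, 0.0313]
tcp_rot: [0.637, 0.771, -0.001, 0.001]
contact_force: [-0.2, 0.5, 0.3]
width: 0.0374
grip_force: 0.0
```

arm_command(targets=[[[0,0,0],[0,0,0]],[[0,0,0],[0,0,0]],[[0,0,0],[0,0,0]],[[0,0,0],[0,0,0]],[[0,0,0],[0,0,0]]], gripper=0, squeeze=40)

```text
time_s: 15.35
tcp_pos: [0.5712, -0.3753, 0.0307]
tcp_rot: [0.637, 0.771, -0.0, 0.0]
contact_force: [0.5, 0.6, 1.5]
width: 0.008
grip_force: 40.0
```

```bash
python3 - <<'E'
from h import *
P=np.array(env.get_obs()['tcp_pos']);T=R.from_quat(env.get_obs()['tcp_rot']);print(P)
LOC[2]=P[2]
tr((P+[0,0,.12],T),bp(-48,-52,80,12),bp(-48,-52,56,12),bp(-48,-52,33,12))
E
```

```text
[ 0.57116862 -0.37534341  0.03072993]
t 15.35 [ 0.5712 -0.3753  0.0307] yaw 10.91 F [0.5 0.6 1.5] w 0.008
N=3 [[-0.00,-0.00,-1.00],[0.00,0.00,0.00]]  exact [-0.    -0.001 -1.   ] [0. 0. 0.]
N=7 [[0.95,0.37,0.08],[-0.34,-0.04,0.41]]  exact [0.947 0.369 0.079] [-0.342 -0.043  0.414]
N=1 [[-0.00,-0.12,0.59],[0.00,0.00,0.00]]  exact [-0.    -0.125  0.587] [0. 0. 0.]
N=1 [[-0.00,-0.12,0.56],[0.00,0.00,0.00]]  exact [-0.    -0.12   0.562] [0. 0. 0.]
```

arm_command(targets=[[[0,0,-0.5],[0,0,0]],[[0,0,-0.75],[0,0,0]],[[0,0,-0.9],[0,0,0]],[[0,0,-0.85],[0,0,0]],[[0.95,0.37,0.08],[-0.34,-0.04,0.41]],[[0.95,0.37,0.08],[-0.34,-0.04,0.41]],[[0.95,0.37,0.08],[-0.34,-0.04,0.41]],[[0.95,0.37,0.08],[-0.34,-0.04,0.41]],[[0.95,0.37,0.08],[-0.34,-0.04,0.41]],[[0.95,0.37,0.08],[-0.34,-0.04,0.41]],[[0.95,0.37,0.08],[-0.34,-0.04,0.41]],[[0,0,0],[0,0,0]]])

```text
time_s: 16.85
tcp_pos: [0.6542, -0.0958, 0.1365]
tcp_rot: [0.722, 0.685, 0.073, 0.073]
contact_force: [-0.2, 0.4, -0.3]
width: 0.008
grip_force: 40.0
```

arm_command(targets=[[[0,0,0],[0,0,0]],[[0,0,0],[0,0,0]],[[0,0,0],[0,0,0]]])

```text
time_s: 17.23
tcp_pos: [0.6531, -0.1041, 0.1365]
tcp_rot: [0.725, 0.681, 0.071, 0.075]
contact_force: [0.7, 0.1, -1.9]
width: 0.0075
grip_force: 40.0
```

```bash
python3 - <<'E'
from h import *
r,e=rear()
tr(bp(-48,-52,80,12),bp(-48,-52,56,12),bp(-48,-52,33,12))
im,p=img('wrist','w7');np.save('w7',np.r_[p['eye'],p['rotation']])
s,_=img('side','s7')
c=np.zeros((600,640,3),'u1');c[:400]=im;c[400:,:320]=cv2.resize(s[190:290,280:440],(320,200));cv2.imwrite('pics/m7.png',c)
E
```

```text
rear stand mm [-48.6 -52.8  79.8] yaw,-tilt,roll [ 1.000e-02 -1.188e+01  4.000e-02] F [ 0.7  0.1 -1.9] w 0.0075 t 17.23
t 17.23 [ 0.6531 -0.1041  0.1365] yaw -3.63 F [ 0.7  0.1 -1.9] w 0.0075
N=1 [[0.02,0.01,-0.01],[-0.02,-0.01,0.00]]  exact [ 0.02   0.015 -0.008] [-0.024 -0.008  0.001]
N=1 [[-0.00,-0.12,0.59],[0.00,0.00,0.00]]  exact [-0.    -0.125  0.587] [0. 0. 0.]
N=1 [[-0.00,-0.12,0.56],[0.00,0.00,0.00]]  exact [-0.    -0.12   0.562] [0. 0. 0.]
```

View pics/m7.png

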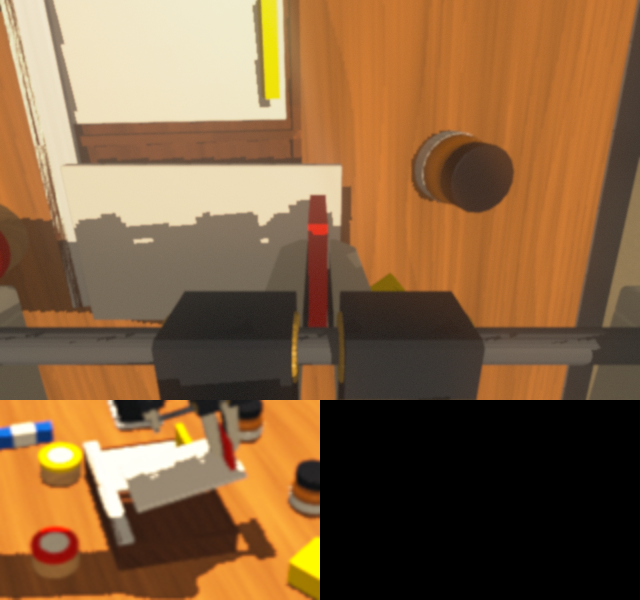

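Wrist view: held slab's left edge (65,164)-(341,163), the home yellow board's near edge (76,125)-(286,120).

```bash
python3 - <<'E'
from h import *
a=np.load('w7.npy');p=env.camera_params('wrist');p['eye']=a[:3];p['rotation']=a[3:].reshape(3,3) if len(a)>7 else a[3:]
Q=R.from_euler('z',SY,degrees=True)
for px,z in(((65,164),.086),((341,163),.115),((76,125),.036),((286,120),.036),((80,134),.037),((290,130),.037)):
    print(px,(Q.inv().apply(w(p,px,z)-S)*1e3).round(1))
E
```

```text
(65, 164) [[-45.6  -7.3  86. ]]
(341, 163) [[ 88.1  -6.5 115. ]]
(76, 125) [[-57.2   6.7  36. ]]
(286, 120) [[71.   7.2 36. ]]
(80, 134) [[-55.6   1.4  37. ]]
(290, 130) [[73.4  0.6 37. ]]
```

arm_command(targets=[[[0,-0.11,0.56],[0,0,0]],[[0,-0.06,0.28],[0,0,0]],[[0,-0.06,0.28],[0,0,0]],[[0,0,0],[0,0,0]],[[0,-0.23,-0.03],[0,0,0]],[[0,-0.22,-0.04],[0,0,0]],[[0,0,0],[0,0,0]],[[0,0,0],[0,0,0]]])

```text
time_s: 18.32
tcp_pos: [0.6358, -0.1012, 0.09]
tcp_rot: [0.724, 0.682, 0.072, 0.075]
contact_force: [-0.3, 0.3, -1.5]
width: 0.0079
grip_force: 40.0
```

arm_command(targets=[[[0,-0.06,-0.01],[0,0,0]],[[0,-0.06,-0.01],[0,0,0]],[[0,0,0],[0,0,0]],[[0,0,0],[0,0,0]]])

```text
time_s: 18.82
tcp_pos: [0.6324, -0.101, 0.0901]
tcp_rot: [0.724, 0.681, 0.073, 0.077]
contact_force: [4.0, -0.7, -2.6]
width: 0.0076
grip_force: 40.0
```

```bash
python3 - <<'E'
from h import *
r,e=rear()
E
```

```text
rear stand mm [-69.2 -51.3  33. ] yaw,-tilt,roll [  0.15 -12.11   0.07] F [ 4.  -0.7 -2.6] w 0.0076 t 18.82
```

arm_command(targets=[[[0,0.02,0.14],[0.44,0,0]],[[0,0.02,0.14],[0.44,0,0]],[[0,0.02,0.12],[0.4,0,0]],[[0,0.02,0.12],[0.4,0,0]],[[0,0,0],[0,0,0]],[[0,0,0],[0,0,0]]])

```text
time_s: 19.58
tcp_pos: [0.6386, -0.1014, 0.0699]
tcp_rot: [0.728, 0.685, 0.023, 0.024]
contact_force: [5.8, -0.8, -2.8]
width: 0.0078
grip_force: 40.0
```

```bash
python3 - <<'E'
from h import *
r,e=rear()
tr(bp(r[0],r[1],30.2,0))
E
```

```text
rear stand mm [-70.1 -51.4  30.6] yaw,-tilt,roll [ 0.14 -3.75  0.05] F [ 5.8 -0.8 -2.8] w 0.0078 t 19.57
t 19.57 [ 0.6386 -0.1014  0.0699] yaw -3.49 F [ 5.8 -0.8 -2.8] w 0.0078
N=1 [[-0.01,0.04,0.22],[0.75,-0.01,0.03]]  exact [-0.007  0.043  0.22 ] [ 0.749 -0.009  0.028]
```

arm_command(targets=[[[0,0.02,0.11],[0.38,0,0]],[[0,0.02,0.11],[0.37,0,0]],[[0,0,0],[0,0,0]],[[0,0.02,0.03],[0,0,0]],[[0,0,0],[0,0,0]]])

```text
time_s: 20.2
tcp_pos: [0.6406, -0.1016, 0.0607]
tcp_rot: [0.728, 0.685, -0.0, -0.001]
contact_force: [3.9, -0.1, 4.7]
width: 0.0072
grip_force: 40.0
```

arm_command(targets=[[[0,0,0],[0,0,0]],[[0,0,0],[0,0,0]],[[0,0,0],[0,0,0]],[[0,0,-0.5],[0,0,0]],[[0,0,-1],[0,0,0]],[[0,0,-1],[0,0,0]],[[0,0,-1],[0,0,0]],[[0,0,-0.5],[0,0,0]],[[0,0,0],[0,0,0]]], gripper=0.4)

```text
time_s: 21.32
tcp_pos: [0.6414, -0.1022, 0.2224]
tcp_rot: [0.728, 0.685, 0.0, -0.0]
contact_force: [0.2, 0.1, 0.1]
width: 0.0367
grip_force: 0.0
```

```bash
cat >> h.py <<'E'
RNG['blue']=((100,130,40),(125,255,255))
def cheese(im,p,c,roi=None,z=.032):
    for a,r,cn in blobs(im,c,120,6000,roi):
        e=cv2.minEnclosingCircle(cn);print(c,a,np.round(e[0],1),round(e[1],1),w(p,r[0],z).round(4)[0],'ext',np.ptp(w(p,cn[:,0],z),0).round(3)[:2])
E
python3 - <<'E'
from h import *
o=env.get_obs();print(o['time_s'],o['tcp_pos'])
im,p=img('top','t8');s,q=img('side','s8')
roi=(200,205,400,280)
cheese(im,p,'yellow',roi);cheese(im,p,'red',roi)
for a,r,c in blobs(im,'blue',12,6000,roi): print('blue',np.round(r[0],1),w(p,r[0],.024).round(3)[0,:2])
c=np.zeros((600,780,3),'u1');c[:330,:]=cv2.resize(im[150:260,220:480],(780,330));c[330:,:420]=cv2.resize(s[200:290,290:430],(420,270))
Q=R.from_euler('z',SY,degrees=True)
for y in(.052,-.052):
    L=S+Q.apply(np.array([[-.07,y+.045,.036],[.07,y+.045,.036],[.07,y-.045,.036],[-.07,y-.045,.036]]))
    cv2.polylines(c,[((pix(q,L)-[290,200])*3+[0,330]).astype(int)],True,(0,255,0),1)
cv2.imwrite('pics/m8.png',c)
E
```

```text
21.325 [ 0.64138026 -0.10220361  0.22242397]
yellow 275.5 [309.6 220.8] 9.8 [0.4811 0.0673 0.032 ] ext [0.061 0.061]
blue [279.  247.4] [0.395 0.165]
blue [232.  246.5] [0.395 0.315]
blue [280.5 222. ] [0.476 0.161]
blue [233.5 221. ] [0.477 0.312]
```

View pics/m8.png

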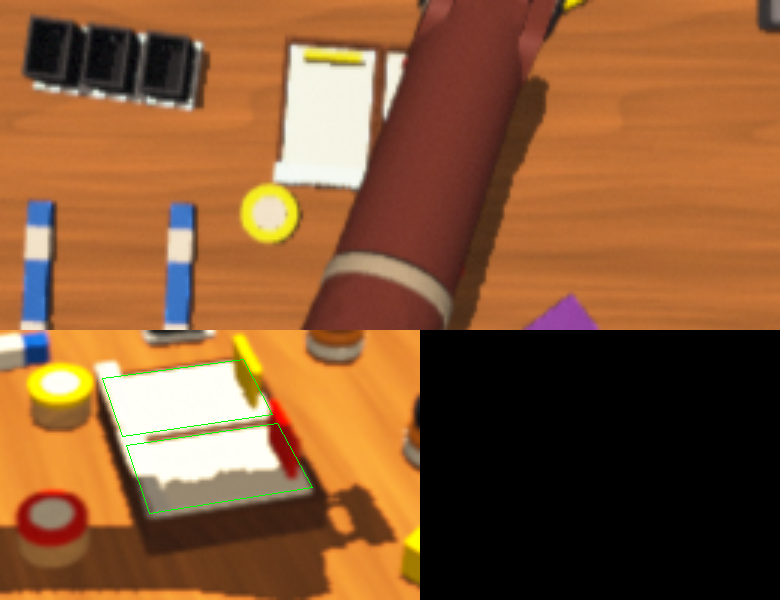

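Both boards lie flat in the bays with the outlines matching. The yellow cheese is now at top pixel (309.6,220.8); the arm hides the red one from above. Grasping the yellow cheese with the jaws along the stand's y.

```bash
python3 - <<'E'
from h import *
T=down(86.4);tr(((.4811,.0673,.17),T,18),((.4811,.0673,.11),T))
E
```

```text
t 21.43 [ 0.6399 -0.1014  0.2191] yaw -3.49 F [-0.3  0.4  0.3] w 0.0372
N=18 [[0.36,-0.03,0.07],[-0.00,-0.00,-1.00]]  exact [ 0.356 -0.027  0.069] [-0.002 -0.004 -0.999]
N=2 [[0.00,0.00,0.75],[0.00,0.00,0.00]]  exact [0.   0.   0.75] [0. 0. 0.]
```

arm_command(targets=[[[0.36,-0.03,0.07],[0,0,-1]],[[0.36,-0.03,0.07],[0,0,-1]],[[0.36,-0.03,0.07],[0,0,-1]],[[0.36,-0.03,0.07],[0,0,-1]],[[0.36,-0.03,0.07],[0,0,-1]],[[0.36,-0.03,0.07],[0,0,-1]],[[0.36,-0.03,0.07],[0,0,-1]],[[0.36,-0.03,0.07],[0,0,-1]],[[0.36,-0.03,0.07],[0,0,-1]]], gripper=1)

```text
time_s: 22.55
tcp_pos: [0.593, 0.017, 0.1929]
tcp_rot: [0.409, 0.912, -0.001, -0.004]
contact_force: [0.2, -0.8, 0.3]
width: 0.0932
grip_force: 0.0
```

arm_command(targets=[[[0.36,-0.03,0.07],[0,0,-1]],[[0.36,-0.03,0.07],[0,0,-1]],[[0.36,-0.03,0.07],[0,0,-1]],[[0.36,-0.03,0.07],[0,0,-1]],[[0.36,-0.03,0.07],[0,0,-1]],[[0.36,-0.03,0.07],[0,0,-1]],[[0.36,-0.03,0.07],[0,0,-1]],[[0.36,-0.03,0.07],[0,0,-1]],[[0.36,-0.03,0.07],[0,0,-1]],[[0,0,0],[0,0,0]],[[0,0,0],[0,0,0]],[[0,0,0],[0,0,0]]])

```text
time_s: 24.05
tcp_pos: [0.4788, 0.0675, 0.1698]
tcp_rot: [0.031, 1.0, 0.001, -0.002]
contact_force: [0.8, 0.1, -0.6]
width: 0.0932
grip_force: 0.0
```

```bash
python3 - <<'E'
from h import *
im,p=img('wrist','w9')
RNG['yellow']=((20,120,60),(36,255,255))
cheese(im,p,'yellow');cheese(im,p,'red')
o=env.get_obs();print(np.round(o['joint_pos'],2))
T=down(86.4);tr(((.4811,.0673,.1),T),((.4811,.0673,.024),T))
t,q=img('top');cheese(t,q,'red',(330,215,400,260));cheese(t,q,'yellow',(200,205,400,280))
E
```

```text
yellow 2259.0 [255. 382.] 39.8 [ 0.6753 -0.0074  0.032 ] ext [0.047 0.077]
yellow 3961.0 [316.9 193.5] 36.5 [0.4831 0.0669 0.032 ] ext [0.063 0.06 ]
red 4291.5 [ 95. 146.] 40.9 [ 0.4336 -0.1097  0.032 ] ext [0.058 0.063]
[-0.17  0.45 -0.02  1.97  0.01  0.72  1.31]
t 24.1 [0.4787 0.0676 0.1699] yaw 86.47 F [0.4 1.3 0.6] w 0.0929
N=2 [[-0.03,-0.00,0.87],[0.01,-0.03,0.01]]  exact [-0.033 -0.002  0.873] [ 0.007 -0.025  0.007]
N=2 [[0.00,0.00,0.95],[0.00,0.00,0.00]]  exact [0.   0.   0.95] [0. 0. 0.]
red 258.0 [365. 237.] 9.5 [ 0.4319 -0.109   0.032 ] ext [0.057 0.057]
```

arm_command(targets=[[[-0.04,0,0.9],[0,-0.02,0]],[[-0.04,0,0.95],[0,0,0]],[[0,0,0.8],[0,0,0]],[[0,0,0.6],[0,0,0]],[[0,0,0.4],[0,0,0]],[[0,0,0],[0,0,0]],[[0,0,0],[0,0,0]]])

```text
time_s: 25.02
tcp_pos: [0.4815, 0.0677, 0.0244]
tcp_rot: [0.031, 1.0, 0.001, -0.001]
contact_force: [-0.1, 0.1, -0.3]
width: 0.0932
grip_force: 0.0
```

arm_command(targets=[[[0,0,0],[0,0,0]],[[0,0,0],[0,0,0]],[[0,0,0],[0,0,0]],[[0,0,0],[0,0,0]],[[0,0,0],[0,0,0]]], gripper=0, squeeze=30)

```text
time_s: 25.65
tcp_pos: [0.481, 0.0676, 0.0241]
tcp_rot: [0.03, 1.0, 0.001, -0.001]
contact_force: [-0.7, 0.7, 2.0]
width: 0.0592
grip_force: 30.0
```

```bash
python3 - <<'E'
from h import *
o=env.get_obs();P=np.array(o['tcp_pos']);Q=R.from_euler('z',SY,degrees=True);T=down(86.4)
D=S+Q.apply([-.003,.055,0]);h=P[2]+.036
tr((P+[0,0,.09],R.from_quat(o['tcp_rot'])),((D[0],D[1],P[2]+.09),T),((D[0],D[1],h+.002),T))
E
```

```text
t 25.65 [0.481  0.0676 0.0241] yaw 86.52 F [-0.7  0.7  2. ] w 0.0592
N=3 [[0.00,0.00,-0.75],[0.00,0.00,0.00]]  exact [ 0.002  0.001 -0.75 ] [0. 0. 0.]
N=3 [[-0.91,-0.44,-0.00],[0.01,-0.01,0.01]]  exact [-0.911 -0.44  -0.002] [ 0.005 -0.011  0.008]
N=2 [[0.00,0.00,0.65],[0.00,0.00,0.00]]  exact [0.   0.   0.65] [0. 0. 0.]
```

arm_command(targets=[[[0,0,-0.5],[0,0,0]],[[0,0,-0.9],[0,0,0]],[[0,0,-0.85],[0,0,0]],[[-0.68,-0.33,0],[0,0,0]],[[-0.68,-0.33,0],[0,0,0]],[[-0.68,-0.33,0],[0,0,0]],[[-0.68,-0.33,0],[0,0,0]],[[0,0,0],[0,0,0]],[[0,0,0],[0,0,0]],[[0,0,0.6],[0,0,0]],[[0,0,0.4],[0,0,0]],[[0,0,0],[0,0,0]]])

```text
time_s: 27.15
tcp_pos: [0.5846, 0.0088, 0.0722]
tcp_rot: [0.03, 1.0, 0.001, -0.004]
contact_force: [0.9, -1.0, -0.4]
width: 0.0597
grip_force: 30.0
```

```bash
python3 - <<'E'
from h import *
o=env.get_obs();Q=R.from_euler('z',SY,degrees=True);T=down(86.4)
D=S+Q.apply([-.003,.055,0])
tr(((D[0],D[1],.0603),T))
E
```

```text
t 27.15 [0.5846 0.0088 0.0722] yaw 86.57 F [ 0.9 -1.  -0.4] w 0.0597
N=1 [[-0.06,-0.01,0.30],[0.01,-0.08,0.03]]  exact [-0.057 -0.014  0.297] [ 0.014 -0.081  0.034]
```

arm_command(targets=[[[-0.05,-0.01,0.17],[0,-0.05,0]],[[0,0,0.1],[0,0,0]],[[0,0,0],[0,0,0]],[[0,0,0],[0,0,0]]])

```text
time_s: 27.65
tcp_pos: [0.5886, 0.0077, 0.063]
tcp_rot: [0.03, 1.0, 0.001, 0.001]
contact_force: [-0.7, 0.8, -1.0]
width: 0.0595
grip_force: 30.0
```

arm_command(targets=[[[0,0,0],[0,0,0]],[[0,0,0],[0,0,0]],[[0,0,0],[0,0,0]],[[0,0,-0.5],[0,0,0]],[[0,0,-1],[0,0,0]],[[0,0,-1],[0,0,0]],[[0,0,0],[0,0,0]]], gripper=0.85)

```text
time_s: 28.52
tcp_pos: [0.5906, 0.0076, 0.1663]
tcp_rot: [0.03, 1.0, 0.001, 0.005]
contact_force: [0.4, 0.2, 0.7]
width: 0.0789
grip_force: 0.0
```

```bash
python3 - <<'E'
from h import *
T=down(86.4);tr(((.4328,-.1093,.13),T),((.4328,-.1093,.024),T))
E
```

```text
t 28.52 [0.5906 0.0076 0.1663] yaw 86.51 F [0.4 0.2 0.7] w 0.0789
N=4 [[0.94,-0.79,0.22],[0.01,0.03,0.01]]  exact [ 0.941 -0.791  0.22 ] [0.006 0.027 0.005]
N=3 [[0.00,0.00,0.88],[0.00,0.00,0.00]]  exact [0.    0.    0.883] [0. 0. 0.]
```

arm_command(targets=[[[0.94,-0.79,0.1],[0,0.03,0]],[[0.94,-0.79,0.1],[0,0.03,0]],[[0.94,-0.79,0.2],[0,0.03,0]],[[0.94,-0.79,0.48],[0,0.03,0]],[[0,0,0],[0,0,0]],[[0,0,0],[0,0,0]],[[0,0,0],[0,0,0]]], gripper=1)

```text
time_s: 29.4
tcp_pos: [0.4318, -0.1084, 0.1279]
tcp_rot: [0.029, 1.0, 0.001, -0.004]
contact_force: [0.6, 0.7, 0.5]
width: 0.0933
grip_force: 0.0
```

```bash
python3 - <<'E'
from h import *
T=down(86.4);tr(((.4328,-.1093,.024),T))
im,p=img('wrist','w10');RNG['red']=((0,130,60),(6,255,255))
cheese(im,p,'red')
E
```

```text
t 29.4 [ 0.4318 -0.1084  0.1279] yaw 86.64 F [0.6 0.7 0.5] w 0.0933
N=3 [[-0.01,-0.01,0.87],[0.01,-0.03,0.02]]  exact [-0.013 -0.008  0.866] [ 0.007 -0.028  0.016]
red 4777.5 [313.8 205.9] 41.2 [ 0.4331 -0.1112  0.032 ] ext [0.06  0.059]
```

arm_command(targets=[[[-0.02,-0.04,0.9],[0,-0.08,0.05]],[[0,0,0.8],[0,0,0]],[[0,0,0.5],[0,0,0]],[[0,0,0.4],[0,0,0]],[[0,0,0],[0,0,0]],[[0,0,0],[0,0,0]]])

```text
time_s: 30.2
tcp_pos: [0.4313, -0.1106, 0.0242]
tcp_rot: [0.032, 0.999, 0.001, -0.0]
contact_force: [0.1, -0.1, 0.2]
width: 0.093
grip_force: 0.0
```

arm_command(targets=[[[0,0,0],[0,0,0]],[[0,0,0],[0,0,0]],[[0,0,0],[0,0,0]],[[0,0,0],[0,0,0]],[[0,0,0],[0,0,0]]], gripper=0)

```text
time_s: 30.82
tcp_pos: [0.4306, -0.1109, 0.0239]
tcp_rot: [0.033, 0.999, 0.001, -0.001]
contact_force: [-0.6, 0.2, 3.1]
width: 0.0593
grip_force: 30.0
```

```bash
python3 - <<'E'
from h import *
o=env.get_obs();P=np.array(o['tcp_pos']);Q=R.from_euler('z',SY,degrees=True);T=down(86.4)
D=S+Q.apply([-.003,-.055,0]);h=P[2]+.036
tr((P+[0,0,.09],R.from_quat(o['tcp_rot'])),((D[0],D[1],P[2]+.09),T),((D[0],D[1],h+.004),T))
E
```

```text
t 30.82 [ 0.4306 -0.1109  0.0239] yaw 86.26 F [-0.6  0.2  3.1] w 0.0593
N=3 [[0.00,0.00,-0.75],[0.00,0.00,0.00]]  exact [ 0.001  0.001 -0.75 ] [0. 0. 0.]
N=4 [[-0.93,0.12,-0.00],[0.00,-0.01,-0.01]]  exact [-0.927  0.118 -0.001] [ 0.004 -0.005 -0.007]
N=2 [[0.00,0.00,0.62],[0.00,0.00,0.00]]  exact [0.    0.    0.625] [0. 0. 0.]
```

arm_command(targets=[[[0,0,-0.5],[0,0,0]],[[0,0,-0.9],[0,0,0]],[[0,0,-0.85],[0,0,0]],[[-0.74,0.09,0],[0,0,0]],[[-0.74,0.09,0],[0,0,0]],[[-0.74,0.1,0],[0,0,0]],[[-0.74,0.1,0],[0,0,0]],[[-0.74,0.1,0],[0,0,0]],[[0,0,0],[0,0,0]],[[0,0,0.6],[0,0,0]],[[0,0,0.4],[0,0,0]],[[0,0,0],[0,0,0]]])

```text
time_s: 32.33
tcp_pos: [0.5775, -0.1014, 0.0719]
tcp_rot: [0.033, 0.999, 0.001, -0.003]
contact_force: [0.1, 0.2, -0.1]
width: 0.0594
grip_force: 30.0
```

```bash
python3 - <<'E'
from h import *
o=env.get_obs();Q=R.from_euler('z',SY,degrees=True);T=down(86.4)
D=S+Q.apply([-.003,-.055,0])
tr(((D[0],D[1],.0605),T))
E
```

```text
t 32.33 [ 0.5775 -0.1014  0.0719] yaw 86.25 F [ 0.1  0.2 -0.1] w 0.0594
N=1 [[-0.06,-0.00,0.29],[0.02,-0.08,-0.03]]  exact [-0.06  -0.002  0.285] [ 0.017 -0.077 -0.03 ]
```

arm_command(targets=[[[-0.05,0,0.17],[0,-0.05,0]],[[0,0,0.11],[0,0,0]],[[0,0,0.02],[0,0,0]],[[0,0,0],[0,0,0]]])

```text
time_s: 32.83
tcp_pos: [0.5816, -0.1015, 0.0616]
tcp_rot: [0.033, 0.999, 0.001, 0.001]
contact_force: [0.1, -0.2, -1.2]
width: 0.0594
grip_force: 30.0
```

arm_command(targets=[[[0,0,0],[0,0,0]],[[0,0,0],[0,0,0]],[[0,0,0],[0,0,0]],[[0,0,-0.5],[0,0,0]],[[0,0,-1],[0,0,0]],[[0,0,-1],[0,0,0]],[[0,0,-1],[0,0,0]],[[0,0,0],[0,0,0]]], gripper=0.85)

```text
time_s: 33.83
tcp_pos: [0.5834, -0.102, 0.2052]
tcp_rot: [0.033, 0.999, 0.0, 0.005]
contact_force: [-1.0, 0.4, 0.0]
width: 0.0789
grip_force: 0.0
```

```bash
python3 - <<'E'
from h import *
o=env.get_obs();print(o['time_s'],o['tcp_pos'])
im,p=img('top','t11');s,q=img('side','s11')
for n,roi in(('c0',(215,195,250,280)),('c1',(262,195,300,280))): 
    b=[x[2] for c in('blue','white') for x in blobs(im,c,12,6000,roi)]
    if b:
        r=cv2.minAreaRect(np.vstack(b));k=w(p,cv2.boxPoints(r),.024)[:,:2]
        e=max([k[1]-k[0],k[2]-k[1]],key=np.linalg.norm);print(n,w(p,r[0],.024).round(4)[0],np.degrees(np.arctan2(e[1],e[0])).round(1),np.linalg.norm(e).round(3))
c=np.zeros((600,780,3),'u1');c[:330,:]=cv2.resize(im[150:260,220:480],(780,330));c[330:,:420]=cv2.resize(s[200:290,290:430],(420,270))
cv2.imwrite('pics/m11.png',c)
E
```

```text
33.825 [ 0.58341479 -0.10201855  0.20516871]
c0 [0.4177 0.3151 0.024 ] -2.2 0.139
c1 [0.4182 0.164  0.024 ] -1.8 0.135
```

View pics/m11.png

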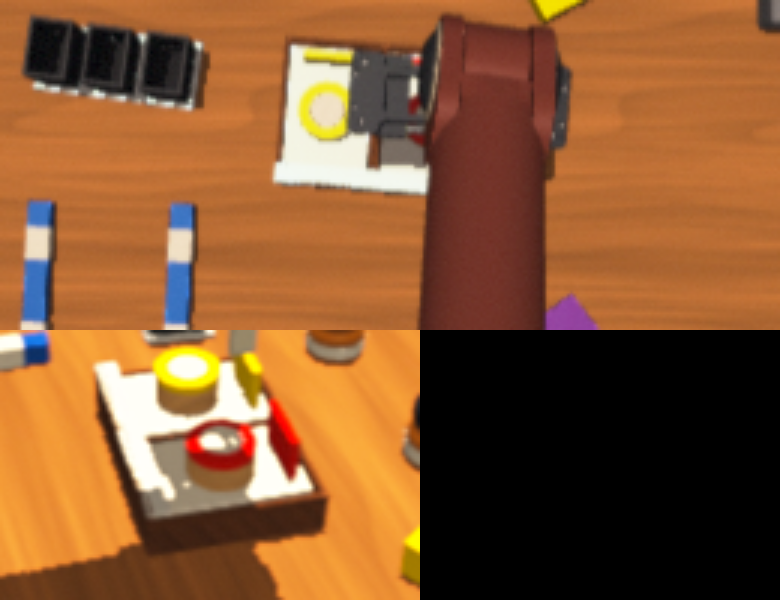

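Both cheeses sit flat on their boards. The cartons are unmoved at (0.418,0.315) and (0.418,0.164). For each one I'll grip near its near end, lift it, then flip the wrist about the forearm axis so the near end goes up. Starting with carton c0.

```bash
python3 - <<'E'
from h import *
T=down(87.8);c=np.array([.4177,.3151]);a=np.radians(-2.2);g=c-.045*np.array([np.cos(a),np.sin(a)])
print(g);tr(((*g,.15),T),((*g,.1),T))
E
```

```text
[0.37273317 0.31682745]
t 33.92 [ 0.5809 -0.1016  0.2014] yaw 86.27 F [ 0.6 -0.2 -0.8] w 0.079
N=11 [[0.52,0.92,0.12],[0.00,0.00,-0.03]]  exact [0.523 0.925 0.117] [ 0.001  0.002 -0.028]
N=2 [[0.00,0.00,0.62],[0.00,0.00,0.00]]  exact [0.    0.    0.625] [0. 0. 0.]
```

arm_command(targets=[[[0.52,0.92,0],[0,0,-0.03]],[[0.52,0.92,0],[0,0,-0.03]],[[0.52,0.92,0],[0,0,-0.03]],[[0.52,0.92,0],[0,0,-0.03]],[[0.52,0.92,0.1],[0,0,-0.03]],[[0.52,0.92,0.1],[0,0,-0.03]],[[0.52,0.92,0.2],[0,0,-0.03]],[[0.52,0.92,0.2],[0,0,-0.03]],[[0.52,0.92,0.2],[0,0,-0.03]],[[0.52,0.92,0.2],[0,0,-0.03]],[[0.52,0.92,0.2],[0,0,-0.03]],[[0,0,0],[0,0,0]]], gripper=0.6)

```text
time_s: 35.42
tcp_pos: [0.3704, 0.3172, 0.1515]
tcp_rot: [0.014, 1.0, 0.0, -0.001]
contact_force: [-0.6, 0.3, -0.2]
width: 0.0558
grip_force: 0.0
```

arm_command(targets=[[[0,0,0],[0,0,0]],[[0,0,0],[0,0,0]],[[0,0,0],[0,0,0]]])

```text
time_s: 35.8
tcp_pos: [0.3746, 0.3134, 0.1535]
tcp_rot: [0.019, 1.0, 0.0, 0.001]
contact_force: [0.2, 0.6, 0.5]
width: 0.0557
grip_force: 0.0
```

```bash
python3 - <<'E'
from h import *
im,p=img('wrist','w12')
b=[x[2] for x in blobs(im,'blue',40,60000)]
for k in b:
    r=cv2.minAreaRect(k);print('blue',cv2.contourArea(k),w(p,cv2.boxPoints(r),.024)[:,:2].round(4).tolist())
print(np.round(env.get_obs()['joint_pos'],3))
T=down(87.8);tr(((.3727,.3168,.02),T))
E
```

```text
blue 448.5 [[0.4692, 0.3036], [0.47, 0.3231], [0.4918, 0.3226], [0.4911, 0.3026]]
blue 740.5 [[0.3953, 0.3052], [0.3961, 0.325], [0.4298, 0.3242], [0.429, 0.3037]]
blue 1733.0 [[0.3672, 0.1547], [0.3646, 0.1763], [0.4296, 0.1744], [0.4326, 0.1513]]
blue 62.0 [[0.367, 0.3057], [0.3672, 0.3097], [0.379, 0.3092], [0.3788, 0.3051]]
blue 199.5 [[0.3441, 0.156], [0.3449, 0.1773], [0.3513, 0.1761], [0.3505, 0.1547]]
[-0.694  0.478 -0.069  1.981  0.052  0.681  0.737]
t 35.85 [0.3745 0.3137 0.1536] yaw 87.81 F [ 0.4 -1.1 -0. ] w 0.056
N=4 [[0.01,0.02,0.83],[0.00,0.01,0.00]]  exact [0.013 0.019 0.835] [0.003 0.007 0.   ]
```

View pics/w12.png

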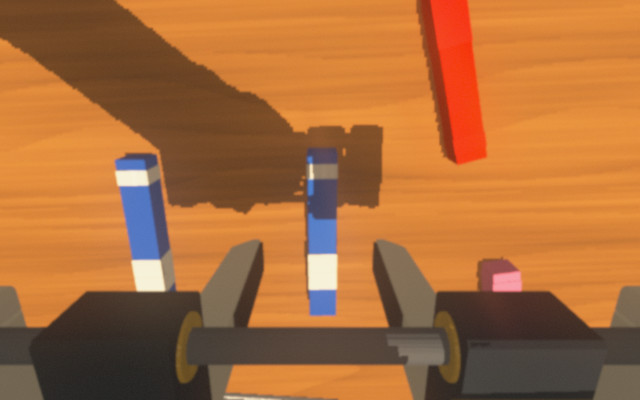

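Carton c0 lies between the open fingers, columns 307-338, with its far end at row 313. Descending and gripping.

arm_command(targets=[[[0.03,0.03,0.9],[0,0,0]],[[0.03,0.03,0.9],[0,0,0]],[[0,0,0.8],[0,0,0]],[[0,0,0.5],[0,0,0]],[[0,0,0.24],[0,0,0]],[[0,0,0],[0,0,0]],[[0,0,0],[0,0,0]]])

```text
time_s: 36.72
tcp_pos: [0.3725, 0.3175, 0.0206]
tcp_rot: [0.018, 1.0, 0.001, 0.002]
contact_force: [-0.2, -0.3, -0.2]
width: 0.056
grip_force: 0.0
```

arm_command(targets=[[[0,0,0],[0,0,0]],[[0,0,0],[0,0,0]],[[0,0,0],[0,0,0]],[[0,0,0],[0,0,0]],[[0,0,0],[0,0,0]]], gripper=0, squeeze=40)

```text
time_s: 37.35
tcp_pos: [0.372, 0.3173, 0.02]
tcp_rot: [0.018, 1.0, 0.001, 0.001]
contact_force: [-0.4, 0.5, 1.6]
width: 0.0239
grip_force: 40.0
```

arm_command(targets=[[[0,0,-0.6],[0,0,0]],[[0,0,-1],[0,0,0]],[[0,0,-1],[0,0,0]],[[0,0,-1],[0,0,0]],[[0,0,-1],[0,0,0]],[[0,0,-1],[0,0,0]],[[0,0,0],[0,0,0]],[[0,0,0],[0,0,0]]])

```text
time_s: 38.35
tcp_pos: [0.3707, 0.3162, 0.2429]
tcp_rot: [0.018, 1.0, -0.0, 0.0]
contact_force: [-0.1, -0.5, -0.7]
width: 0.0235
grip_force: 40.0
```

```bash
python3 - <<'E'
from h import *
print(np.round(env.get_obs()['joint_pos'],3))
tr(((.372,.3155,.25),down(87.8)))
E
```

```text
[-0.693  0.357 -0.081  1.869  0.036  0.917  0.744]
t 38.35 [0.3707 0.3162 0.2429] yaw 87.91 F [-0.1 -0.5 -0.7] w 0.0235
N=1 [[-0.03,-0.02,-0.18],[-0.00,0.01,0.02]]  exact [-0.034 -0.016 -0.179] [-0.005  0.008  0.023]
```

arm_command(targets=[[[0,0,0],[-0.58,0.54,0.61]],[[0,0,0],[-0.58,0.54,0.61]],[[0,0,0],[0,0,0]],[[0,0,0],[0,0,0]]])

```text
time_s: 38.85
tcp_pos: [0.3707, 0.3169, 0.2429]
tcp_rot: [0.071, 0.995, 0.051, -0.046]
contact_force: [0.3, 0.4, -0.5]
width: 0.0235
grip_force: 40.0
```

```bash
python3 - <<'E'
from h import *
im=cv2.imread('pics/top0.png');p=env.camera_params('top')
q=np.vstack([x[2] for x in blobs(im,'black',50,6000,(220,150,295,190))]);r=cv2.minAreaRect(q)
b=w(p,cv2.boxPoints(r),.096)[:,:2];print(w(p,r[0],.096).round(4),b.round(4).tolist())
o=env.get_obs();print(np.round(o['joint_pos'],3),o['tcp_pos'])
E
```

```text
[[0.6346 0.2311 0.096 ]] [[0.6133, 0.3177], [0.6755, 0.3111], [0.6559, 0.1444], [0.5938, 0.1513]]
[-0.587  0.362 -0.11   1.872 -0.125  0.91   0.816] [0.37066179 0.31689614 0.24288485]
```

```bash
cat >> h.py <<'E'
HC=np.array([.6346,.2311,0]);HQ=R.from_euler('z',-6.7,degrees=True)
def upr(lean):
    s,c=np.sin(np.radians(lean)),np.cos(np.radians(lean))
    return HQ*R.from_matrix(np.array([[s,0,c],[0,-1,0],[c,0,-s]]).T)
def ins(cup,xb,zb,lean,bot,dy=0):
    """TCP pose with carton bottom centre at holder (xb, cup y, zb)"""
    T=upr(lean);return HC+HQ.apply([xb,.06*(1-cup)+dy,zb])-T.apply(bot),T
E
python3 - <<'E'
from h import *
f=np.array([.604,.516,-.608]);f/=np.linalg.norm(f)
M=R.from_rotvec(-np.pi/2*f)*down(87.9); bot=[-.1195,0,.008]
F,T=ins(0,.012,.18,12,bot)
print('M z',M.as_matrix()[:,2].round(2),'F',F.round(3)); rv=(T*M.inv()).as_rotvec();print(np.degrees(np.linalg.norm(rv)),rv/np.linalg.norm(rv))
tr(((.53,.27,.38),M,22),(F,T,22))
E
```

```text
M z [ 0.88 -0.29 -0.37] F [0.67  0.287 0.299]
105.39105769200664 [-0.92320507  0.13499374  0.35981813]
t 38.85 [0.3707 0.3169 0.2429] yaw 81.62 F [ 0.3  0.4 -0.5] w 0.0235
N=22 [[-0.20,-0.18,-0.05],[0.53,-0.49,-0.55]]  exact [-0.202 -0.184 -0.053] [ 0.531 -0.488 -0.552]
N=22 [[-0.09,0.00,0.17],[0.15,-0.03,-0.95]]  exact [-0.088  0.005  0.166] [ 0.151 -0.025 -0.946]
```

arm_command(targets=[[[-0.2,-0.18,-0.05],[0.53,-0.49,-0.55]],[[-0.2,-0.18,-0.05],[0.53,-0.49,-0.55]],[[-0.2,-0.18,-0.05],[0.53,-0.49,-0.55]],[[-0.2,-0.18,-0.05],[0.53,-0.49,-0.55]],[[-0.2,-0.18,-0.05],[0.53,-0.49,-0.55]],[[-0.2,-0.18,-0.05],[0.53,-0.49,-0.55]],[[-0.2,-0.18,-0.05],[0.53,-0.49,-0.55]],[[-0.2,-0.18,-0.05],[0.53,-0.49,-0.55]],[[-0.2,-0.18,-0.05],[0.53,-0.49,-0.55]],[[-0.2,-0.18,-0.05],[0.53,-0.49,-0.55]],[[-0.2,-0.18,-0.05],[0.53,-0.49,-0.55]]])

```text
time_s: 40.22
tcp_pos: [0.4592, 0.2538, 0.2848]
tcp_rot: [-0.191, 0.943, -0.203, 0.182]
contact_force: [0.0, 0.7, -0.8]
width: 0.0236
grip_force: 40.0
```

arm_command(targets=[[[-0.2,-0.18,-0.05],[0.53,-0.49,-0.55]],[[-0.2,-0.18,-0.05],[0.53,-0.49,-0.55]],[[-0.2,-0.18,-0.05],[0.53,-0.49,-0.55]],[[-0.2,-0.18,-0.05],[0.53,-0.49,-0.55]],[[-0.2,-0.18,-0.05],[0.53,-0.49,-0.55]],[[-0.2,-0.18,-0.05],[0.53,-0.49,-0.55]],[[-0.2,-0.18,-0.05],[0.53,-0.49,-0.55]],[[-0.2,-0.18,-0.05],[0.53,-0.49,-0.55]],[[-0.2,-0.18,-0.05],[0.53,-0.49,-0.55]],[[-0.2,-0.18,-0.05],[0.53,-0.49,-0.55]],[[-0.2,-0.18,-0.05],[0.53,-0.49,-0.55]],[[0,0,0],[0,0,0]]])

```text
time_s: 41.72
tcp_pos: [0.528, 0.2717, 0.3762]
tcp_rot: [-0.416, 0.715, -0.419, 0.374]
contact_force: [0.2, 0.8, -1.3]
width: 0.0239
grip_force: 40.0
```

```bash
python3 - <<'E'
from h import *
o=env.get_obs();print(np.round(o['joint_pos'],3));print(R.from_quat(o['tcp_rot']).as_matrix().round(2))
bot=[-.1195,0,.008]
tr(ins(0,.012,.18,12,bot))
E
```

```text
[-1.094  0.372  0.142  2.06   1.494  1.059  0.579]
[[-0.37 -0.28  0.88]
 [-0.91  0.3  -0.29]
 [-0.19 -0.91 -0.37]]
t 41.73 [0.528  0.2717 0.3762] yaw 132.79 F [ 0.2  0.8 -1.3] w 0.0239
N=21 [[-0.09,0.00,0.18],[0.16,-0.03,-0.99]]  exact [-0.087  0.002  0.176] [ 0.157 -0.026 -0.993]
```

arm_command(targets=[[[-0.09,0,0.18],[0.16,-0.03,-0.99]],[[-0.09,0,0.18],[0.16,-0.03,-0.99]],[[-0.09,0,0.18],[0.16,-0.03,-0.99]],[[-0.09,0,0.18],[0.16,-0.03,-0.99]],[[-0.09,0,0.18],[0.16,-0.03,-0.99]],[[-0.09,0,0.18],[0.16,-0.03,-0.99]],[[-0.09,0,0.18],[0.16,-0.03,-0.99]],[[-0.09,0,0.18],[0.16,-0.03,-0.99]],[[-0.09,0,0.18],[0.16,-0.03,-0.99]],[[-0.09,0,0.18],[0.16,-0.03,-0.99]]])

```text
time_s: 42.98
tcp_pos: [0.6029, 0.2842, 0.3482]
tcp_rot: [0.656, -0.441, 0.579, -0.2]
contact_force: [0.3, 0.1, -0.1]
width: 0.0241
grip_force: 40.0
```

arm_command(targets=[[[-0.09,0,0.18],[0.16,-0.03,-0.99]],[[-0.09,0,0.18],[0.16,-0.03,-0.99]],[[-0.09,0,0.18],[0.16,-0.03,-0.99]],[[-0.09,0,0.18],[0.16,-0.03,-0.99]],[[-0.09,0,0.18],[0.16,-0.03,-0.99]],[[-0.09,0,0.18],[0.16,-0.03,-0.99]],[[-0.09,0,0.18],[0.16,-0.03,-0.99]],[[-0.09,0,0.18],[0.16,-0.03,-0.99]],[[-0.09,0,0.18],[0.16,-0.03,-0.99]],[[-0.09,0,0.18],[0.16,-0.03,-0.99]],[[-0.09,0,0.18],[0.16,-0.03,-0.99]],[[0,0,0],[0,0,0]]])

```text
time_s: 44.48
tcp_pos: [0.6757, 0.2879, 0.2983]
tcp_rot: [0.776, -0.047, 0.629, 0.033]
contact_force: [-0.3, 0.4, -0.8]
width: 0.0242
grip_force: 40.0
```

```bash
python3 - <<'E'
from h import *
o=env.get_obs();print(np.round(o['joint_pos'],3))
bot=[-.1195,0,.008]
im,p=img('top','t13')
k=lambda zb: -.006+(zb-.016)*np.tan(np.radians(12))
tr(ins(0,k(.18),.18,12,bot),ins(0,k(.115),.115,12,bot),ins(0,k(.05),.05,12,bot),ins(0,k(.024),.024,12,bot))
q=np.vstack([x[2] for x in blobs(im,'blue',5,6000,(220,120,300,190))]+[np.zeros((0,1,2),int)]);print(q.reshape(-1,2).min(0),q.reshape(-1,2).max(0))
cv2.imwrite('pics/t13c.png',cv2.resize(im[110:220,200:320],None,fx=4,fy=4,interpolation=cv2.INTER_CUBIC))
E
```

```text
[-0.968  0.675  0.344  2.037  2.179  0.909  1.804]
t 44.52 [0.6755 0.2882 0.2986] yaw -96.55 F [-0.   0.5 -0.5] w 0.0238
N=1 [[0.06,0.04,0.29],[-0.05,-0.01,-0.11]]  exact [0.061 0.038 0.291] [-0.053 -0.01  -0.106]
N=2 [[-0.83,-0.00,-0.00],[0.00,0.00,0.00]]  exact [-0.831 -0.    -0.   ] [0. 0. 0.]
N=2 [[-0.83,0.00,0.00],[0.00,0.00,0.00]]  exact [-0.831  0.     0.   ] [0. 0. 0.]
N=1 [[-0.66,0.00,-0.00],[0.00,0.00,0.00]]  exact [-0.665  0.    -0.   ] [0. 0. 0.]
[220 135] [226 153]
```

View pics/t13c.png

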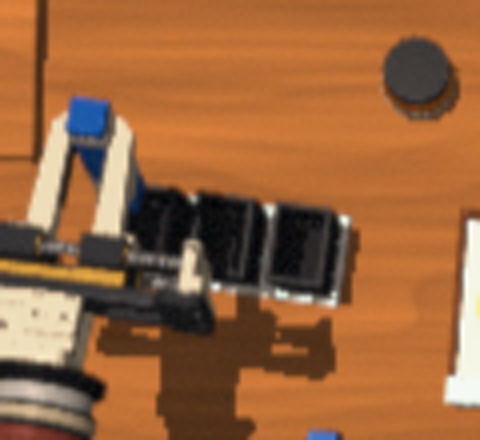

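The top view shows carton c0 held upright above the left cup, its top at about (222,139). Last check of that pixel, then insert.

arm_command(targets=[[[0.06,0.04,0.29],[-0.05,0,-0.1]],[[-0.6,0,0],[0,0,0]],[[-0.6,0,0],[0,0,0]],[[0,0,0],[0,0,0]],[[0,0,0],[0,0,0]],[[0,0,0],[0,0,0]]])

```text
time_s: 45.28
tcp_pos: [0.6781, 0.2857, 0.2536]
tcp_rot: [0.775, -0.046, 0.63, 0.037]
contact_force: [-1.0, 0.6, -1.6]
width: 0.0239
grip_force: 40.0
```

```bash
python3 - <<'E'
from h import *
o=env.get_obs();C=R.from_quat(o['tcp_rot']);P=np.array(o['tcp_pos'])
im,p=img('top','t14')
RNG['b2']=((95,90,40),(130,255,255))
for a,r,c in blobs(im,'b2',8,6000,(200,110,262,190)): print(a,np.round(r[0],1),c[:,0].min(0),c[:,0].max(0))
t=P+C.apply([.0305,0,.008]);print('pred top',pix(p,t).round(1))
s,q=img('side','s14')
for a,r,c in blobs(s,'b2',8,6000,(310,100,400,200)): print('side',a,np.round(r[0],1),np.round(r[1],1),c[:,0].min(0),c[:,0].max(0))
print('side pred top/bot',pix(q,[t,P+C.apply([-.1195,0,.008])]).round(1))
bot=[-.1195,0,.008];B=HQ.inv().apply(P+C.apply(bot)-HC);print('bottom in holder',B.round(4))
k=lambda zb: -.006+(zb-.016)*np.tan(np.radians(12))
tr(ins(0,k(.115),.115,12,bot),ins(0,k(.024),.024,12,bot))
E
```

```text
16.5 [226.5 152. ] [224 149] [229 155]
61.0 [226.2 141.4] [222 137] [231 146]
pred top [[226.2 139.9]]
side 32.0 [346.4 142.4] [7.1 5.9] [343 139] [350 145]
side 74.0 [350.8 121.7] [ 7.3 13.1] [347 116] [355 128]
side 22.0 [355.5 102. ] [4. 7.] [352 100] [359 104]
side pred top/bot [[355.9 100.3]
 [345.7 144.7]]
bottom in holder [0.0202 0.0594 0.135 ]
t 45.38 [0.6778 0.2858 0.2532] yaw -96.7 F [-0.7 -0.4 -0.7] w 0.0239
N=1 [[-0.50,-0.01,-0.01],[-0.00,-0.04,-0.00]]  exact [-0.503 -0.015 -0.008] [-0.001 -0.036 -0.002]
N=3 [[-0.78,0.00,-0.00],[0.00,0.00,0.00]]  exact [-0.775  0.    -0.   ] [0. 0. 0.]
```

arm_command(targets=[[[-0.5,-0.01,-0.01],[0,-0.04,0]],[[-0.4,0,0],[0,0,0]],[[-0.4,0,0],[0,0,0]],[[-0.3,0,0],[0,0,0]],[[0,0,0],[0,0,0]],[[0,0,0],[0,0,0]]])

```text
time_s: 46.12
tcp_pos: [0.6641, 0.2877, 0.1899]
tcp_rot: [0.776, -0.045, 0.628, 0.037]
contact_force: [-0.5, 0.3, -0.7]
width: 0.0237
grip_force: 40.0
```

arm_command(targets=[[[-0.3,0,0],[0,0,0]],[[-0.3,0,0],[0,0,0]],[[-0.3,0,0],[0,0,0]],[[0,0,0],[0,0,0]],[[0,0,0],[0,0,0]]])

```text
time_s: 46.75
tcp_pos: [0.6564, 0.2886, 0.1543]
tcp_rot: [0.776, -0.045, 0.628, 0.037]
contact_force: [-0.1, -0.5, -0.7]
width: 0.024
grip_force: 40.0
```

```bash
python3 - <<'E'
from h import *
o=env.get_obs();C=R.from_quat(o['tcp_rot']);P=np.array(o['tcp_pos'])
bot=[-.1195,0,.008];B=HQ.inv().apply(P+C.apply(bot)-HC);print('bottom in holder',B.round(4),o['contact_force'],C.as_matrix()[:,0].round(3))
E
```

```text
bottom in holder [-0.0022  0.0595  0.0357] [-0.11876373 -0.51936779 -0.7324386 ] [ 0.208 -0.023  0.978]
```

arm_command(targets=[[[-0.2,0,0],[0,0,0]],[[-0.2,0,0],[0,0,0]],[[0,0,0],[0,0,0]],[[0,0,0],[0,0,0]]])

```text
time_s: 47.25
tcp_pos: [0.653, 0.289, 0.1386]
tcp_rot: [0.776, -0.045, 0.628, 0.037]
contact_force: [-0.2, -0.1, -0.5]
width: 0.0235
grip_force: 40.0
```

arm_command(targets=[[[0,0,0],[0,0,0]],[[0,0,0],[0,0,0]],[[0,0,0],[0,0,0]],[[0,0,0],[0,0,0]],[[0,0,-0.4],[0,0,0]],[[0,0,-0.7],[0,0,0]],[[0,0,-0.7],[0,0,0]],[[0.5,0,-0.7],[0,0,0]],[[1,0,-0.3],[0,0,0]],[[1,0,0],[0,0,0]],[[1,0,0],[0,0,0]],[[0,0,0],[0,0,0]]], gripper=0.5)

```text
time_s: 48.75
tcp_pos: [0.5733, 0.2981, 0.3025]
tcp_rot: [0.775, -0.047, 0.629, 0.035]
contact_force: [-0.2, 0.2, -0.4]
width: 0.0464
grip_force: 0.0
```

```bash
python3 - <<'E'
from h import *
o=env.get_obs();print(np.round(o['joint_pos'],3),o['time_s'],o['tcp_pos'])
RNG['b2']=((95,90,40),(130,255,255))
for n,z in(('top',None),('side',None)):
    im,p=img(n,n+'15')
    top=HC+HQ.apply([.024,.06,.16]);print(n,'pred top end',pix(p,top).round(1))
    for a,r,c in blobs(im,'b2',6,6000,(200,90,420,200) if n=='side' else (200,110,300,190)): print(n,a,np.round(r[0],1),c[:,0].min(0),c[:,0].max(0))
im,p=img('top')
for n,roi in(('c1',(262,195,300,280)),): 
    b=[x[2] for x in blobs(im,'blue',12,6000,roi)]+[x[2] for x in blobs(im,'white',12,6000,roi)]
    r=cv2.minAreaRect(np.vstack(b));print(w(p,cv2.boxPoints(r),.024).round(4)[:,:2].tolist())
E
```

```text
[-1.117  0.605  0.288  2.206  2.032  1.049  1.805] 48.75 [0.57328906 0.29813555 0.30250424]
top pred top end [[233.8 156.5]]
top 65.0 [238.  162.3] [232 156] [242 167]
top 47.5 [235. 152.] [231 148] [239 156]
side pred top end [[346.9 137.4]]
side 90.0 [346.2 151.9] [340 145] [352 158]
side 20.0 [351.9 138.8] [349 136] [355 141]
[[0.3514, 0.1785], [0.4864, 0.1726], [0.4853, 0.1492], [0.3503, 0.1552]]
```

Carton c0 stands in cup 0, its top at side pixel (352,138) and leaning within limits. Going back through the mid pose for carton c1.

```bash
python3 - <<'E'
from h import *
f=np.array([.604,.516,-.608]);f/=np.linalg.norm(f)
M=R.from_rotvec(-np.pi/2*f)*down(87.9)
T=down(88)
tr(((.528,.272,.376),M,21),((.392,.165,.2),T,22))
E
```

```text
t 48.9 [0.5723 0.2988 0.2978] yaw -96.61 F [1.  0.8 0.5] w 0.0466
N=21 [[0.10,-0.03,-0.06],[-0.16,0.03,0.99]]  exact [ 0.098 -0.034 -0.063] [-0.157  0.028  0.992]
N=22 [[0.27,0.07,0.14],[-0.48,0.44,0.50]]  exact [0.269 0.069 0.141] [-0.479  0.439  0.496]
```

arm_command(targets=[[[0.1,-0.03,-0.06],[-0.16,0.03,0.99]],[[0.1,-0.03,-0.06],[-0.16,0.03,0.99]],[[0.1,-0.03,-0.06],[-0.16,0.03,0.99]],[[0.1,-0.03,-0.06],[-0.16,0.03,0.99]],[[0.1,-0.03,-0.06],[-0.16,0.03,0.99]],[[0.1,-0.03,-0.06],[-0.16,0.03,0.99]],[[0.1,-0.03,-0.06],[-0.16,0.03,0.99]],[[0.1,-0.03,-0.06],[-0.16,0.03,0.99]],[[0.1,-0.03,-0.06],[-0.16,0.03,0.99]],[[0.1,-0.03,-0.06],[-0.16,0.03,0.99]],[[0.1,-0.03,-0.06],[-0.16,0.03,0.99]]])

```text
time_s: 50.28
tcp_pos: [0.5551, 0.2964, 0.3456]
tcp_rot: [0.657, -0.441, 0.58, -0.195]
contact_force: [0.1, 0.8, 1.0]
width: 0.0465
grip_force: 0.0
```

arm_command(targets=[[[0.1,-0.03,-0.06],[-0.16,0.03,0.99]],[[0.1,-0.03,-0.06],[-0.16,0.03,0.99]],[[0.1,-0.03,-0.06],[-0.16,0.03,0.99]],[[0.1,-0.03,-0.06],[-0.16,0.03,0.99]],[[0.1,-0.03,-0.06],[-0.16,0.03,0.99]],[[0.1,-0.03,-0.06],[-0.16,0.03,0.99]],[[0.1,-0.03,-0.06],[-0.16,0.03,0.99]],[[0.1,-0.03,-0.06],[-0.16,0.03,0.99]],[[0.1,-0.03,-0.06],[-0.16,0.03,0.99]],[[0.1,-0.03,-0.06],[-0.16,0.03,0.99]],[[0,0,0],[0,0,0]]])

```text
time_s: 51.65
tcp_pos: [0.5292, 0.2685, 0.3742]
tcp_rot: [-0.417, 0.715, -0.423, 0.369]
contact_force: [0.4, 0.0, -0.2]
width: 0.0463
grip_force: 0.0
```

```bash
python3 - <<'E'
from h import *
print(np.round(env.get_obs()['joint_pos'],3))
tr(((.392,.165,.2),down(88),22))
E
```

```text
[-1.103  0.377  0.161  2.061  1.489  1.054  0.589]
t 51.65 [0.5292 0.2685 0.3742] yaw 134.01 F [ 0.4  0.  -0.2] w 0.0463
N=22 [[0.27,0.07,0.14],[-0.48,0.44,0.50]]  exact [0.266 0.072 0.138] [-0.482  0.436  0.497]
```

arm_command(targets=[[[0.27,0.07,0.14],[-0.48,0.44,0.5]],[[0.27,0.07,0.14],[-0.48,0.44,0.5]],[[0.27,0.07,0.14],[-0.48,0.44,0.5]],[[0.27,0.07,0.14],[-0.48,0.44,0.5]],[[0.27,0.07,0.14],[-0.48,0.44,0.5]],[[0.27,0.07,0.14],[-0.48,0.44,0.5]],[[0.27,0.07,0.14],[-0.48,0.44,0.5]],[[0.27,0.07,0.14],[-0.48,0.44,0.5]],[[0.27,0.07,0.14],[-0.48,0.44,0.5]],[[0.27,0.07,0.14],[-0.48,0.44,0.5]],[[0.27,0.07,0.14],[-0.48,0.44,0.5]]])

```text
time_s: 53.02
tcp_pos: [0.4918, 0.1758, 0.2848]
tcp_rot: [-0.214, 0.929, -0.229, 0.198]
contact_force: [-0.1, 0.2, 1.2]
width: 0.0468
grip_force: 0.0
```

arm_command(targets=[[[0.27,0.07,0.14],[-0.48,0.44,0.5]],[[0.27,0.07,0.14],[-0.48,0.44,0.5]],[[0.27,0.07,0.14],[-0.48,0.44,0.5]],[[0.27,0.07,0.14],[-0.48,0.44,0.5]],[[0.27,0.07,0.14],[-0.48,0.44,0.5]],[[0.27,0.07,0.14],[-0.48,0.44,0.5]],[[0.27,0.07,0.14],[-0.48,0.44,0.5]],[[0.27,0.07,0.14],[-0.48,0.44,0.5]],[[0.27,0.07,0.14],[-0.48,0.44,0.5]],[[0.27,0.07,0.14],[-0.48,0.44,0.5]],[[0.27,0.07,0.14],[-0.48,0.44,0.5]],[[0,0,0],[0,0,0]]])

```text
time_s: 54.52
tcp_pos: [0.3903, 0.162, 0.1986]
tcp_rot: [0.022, 1.0, -0.001, -0.002]
contact_force: [0.2, -0.2, -0.6]
width: 0.0465
grip_force: 0.0
```

```bash
python3 - <<'E'
from h import *
print(np.round(env.get_obs()['joint_pos'],3))
im,p=img('wrist','w16')
for c in('blue','white'):
    for a,r,k in blobs(im,c,40,60000,(240,60,400,330)): print(c,a,w(p,cv2.boxPoints(r),.024)[:,:2].round(4).tolist())
tr(((.389,.165,.12),down(88)),((.389,.165,.02),down(88)))
E
```

```text
[-0.428  0.324 -0.022  2.086  0.009  0.736  1.071]
blue 349.5 [[0.4688, 0.1513], [0.4696, 0.1712], [0.4908, 0.1705], [0.4899, 0.1502]]
blue 198.0 [[0.4285, 0.1523], [0.4143, 0.153], [0.415, 0.1692], [0.4292, 0.1687]]
white 745.5 [[0.4305, 0.1513], [0.4315, 0.1734], [0.4675, 0.1722], [0.4665, 0.1494]]
t 54.58 [0.3909 0.1626 0.199 ] yaw 87.5 F [ 0.3 -0.7 -0.2] w 0.0467
N=2 [[0.02,0.03,0.99],[-0.00,-0.02,-0.05]]  exact [0.023 0.03  0.988] [-0.005 -0.016 -0.05 ]
N=3 [[0.00,0.00,0.83],[0.00,0.00,0.00]]  exact [0.    0.    0.833] [0. 0. 0.]
```

arm_command(targets=[[[0.01,0.02,1],[0,-0.02,-0.06]],[[0.01,0.02,1],[0,0,0]],[[0,0,0.9],[0,0,0]],[[0,0,0.8],[0,0,0]],[[0,0,0.5],[0,0,0]],[[0,0,0.27],[0,0,0]],[[0,0,0],[0,0,0]],[[0,0,0],[0,0,0]]], gripper=0.5)

```text
time_s: 55.58
tcp_pos: [0.391, 0.1651, 0.0216]
tcp_rot: [0.02, 1.0, 0.001, 0.001]
contact_force: [-0.5, -0.1, 1.1]
width: 0.0463
grip_force: 0.0
```

```bash
python3 - <<'E'
from h import *
print(np.round(env.get_obs()['joint_pos'],3))
tr(((.39,.1635,.02),down(88)))
print(R.from_quat(env.get_obs()['tcp_rot']).as_matrix().round(3)[:,2])
E
```

```text
[-0.443  0.671 -0.011  2.251  0.028  0.218  1.053]
t 55.58 [0.391  0.1651 0.0216] yaw 87.76 F [-0.5 -0.1  1.1] w 0.0463
N=1 [[0.02,-0.04,0.04],[0.02,0.02,-0.05]]  exact [ 0.024 -0.042  0.04 ] [ 0.018  0.021 -0.048]
[ 0.002  0.002 -1.   ]
```

Reached with no reach trouble. Gripping and lifting.

arm_command(targets=[[[0,-0.02,0.04],[0,0,0]],[[0,0,0],[0,0,0]],[[0,0,0],[0,0,0]],[[0,0,0],[0,0,0]],[[0,0,0],[0,0,0]],[[0,0,0],[0,0,0]]], gripper=0, squeeze=40)

```text
time_s: 56.32
tcp_pos: [0.3906, 0.164, 0.0197]
tcp_rot: [0.02, 1.0, 0.001, 0.001]
contact_force: [-0.7, -0.9, 4.7]
width: 0.0237
grip_force: 40.0
```

arm_command(targets=[[[0,0,-0.6],[0,0,0]],[[0,0,-1],[0,0,0]],[[0,0,-1],[0,0,0]],[[0,0,-1],[0,0,0]],[[0,0,-1],[0,0,0]],[[0,0,-1],[0,0,0]],[[0,0,0],[0,0,0]],[[0,0,0],[0,0,0]]])

```text
time_s: 57.32
tcp_pos: [0.3894, 0.1634, 0.2425]
tcp_rot: [0.02, 1.0, -0.0, -0.001]
contact_force: [0.2, -0.4, -1.9]
width: 0.0237
grip_force: 40.0
```

```bash
python3 - <<'E'
from h import *
o=env.get_obs();print(np.round(o['joint_pos'],3))
f=np.array([.604,.516,-.608]);f/=np.linalg.norm(f)
M=R.from_rotvec(-np.pi/2*f)*down(87.9); bot=[-.0995,0,.008]
F,T=ins(1,.015,.18,12,bot)
tr(((.53,.24,.38),M,22),(F,T,22));print(F)
E
```

```text
[-0.428  0.259 -0.026  2.025  0.008  0.859  1.073]
t 57.33 [0.3894 0.1634 0.2425] yaw 87.73 F [ 0.2 -0.4 -1.9] w 0.0237
N=22 [[-0.24,-0.06,-0.10],[0.48,-0.44,-0.50]]  exact [-0.239 -0.061 -0.099] [ 0.478 -0.441 -0.498]
N=22 [[-0.07,0.05,0.17],[0.15,-0.03,-0.95]]  exact [-0.071  0.049  0.172] [ 0.151 -0.025 -0.946]
[0.66227175 0.22784932 0.27898898]
```

arm_command(targets=[[[-0.24,-0.06,-0.1],[0.48,-0.44,-0.5]],[[-0.24,-0.06,-0.1],[0.48,-0.44,-0.5]],[[-0.24,-0.06,-0.1],[0.48,-0.44,-0.5]],[[-0.24,-0.06,-0.1],[0.48,-0.44,-0.5]],[[-0.24,-0.06,-0.1],[0.48,-0.44,-0.5]],[[-0.24,-0.06,-0.1],[0.48,-0.44,-0.5]],[[-0.24,-0.06,-0.1],[0.48,-0.44,-0.5]],[[-0.24,-0.06,-0.1],[0.48,-0.44,-0.5]],[[-0.24,-0.06,-0.1],[0.48,-0.44,-0.5]],[[-0.24,-0.06,-0.1],[0.48,-0.44,-0.5]],[[-0.24,-0.06,-0.1],[0.48,-0.44,-0.5]]])

```text
time_s: 58.7
tcp_pos: [0.4847, 0.1673, 0.305]
tcp_rot: [-0.217, 0.928, -0.23, 0.2]
contact_force: [-1.2, 0.2, -1.4]
width: 0.0235
grip_force: 40.0
```

arm_command(targets=[[[-0.24,-0.06,-0.1],[0.48,-0.44,-0.5]],[[-0.24,-0.06,-0.1],[0.48,-0.44,-0.5]],[[-0.24,-0.06,-0.1],[0.48,-0.44,-0.5]],[[-0.24,-0.06,-0.1],[0.48,-0.44,-0.5]],[[-0.24,-0.06,-0.1],[0.48,-0.44,-0.5]],[[-0.24,-0.06,-0.1],[0.48,-0.44,-0.5]],[[-0.24,-0.06,-0.1],[0.48,-0.44,-0.5]],[[-0.24,-0.06,-0.1],[0.48,-0.44,-0.5]],[[-0.24,-0.06,-0.1],[0.48,-0.44,-0.5]],[[-0.24,-0.06,-0.1],[0.48,-0.44,-0.5]],[[-0.24,-0.06,-0.1],[0.48,-0.44,-0.5]],[[0,0,0],[0,0,0]]])

```text
time_s: 60.2
tcp_pos: [0.5305, 0.2421, 0.3785]
tcp_rot: [-0.42, 0.714, -0.422, 0.37]
contact_force: [0.1, -0.3, -0.5]
width: 0.0235
grip_force: 40.0
```

```bash
python3 - <<'E'
from h import *
o=env.get_obs();print(np.round(o['joint_pos'],3))
tr((*ins(1,.029,.18,12,[-.0995,0,.008]),22))
E
```

```text
[-1.008  0.338  0.082  2.106  1.537  1.058  0.577]
t 60.2 [0.5305 0.2421 0.3785] yaw 134.47 F [ 0.1 -0.3 -0.5] w 0.0235
N=22 [[-0.07,0.04,0.19],[0.15,-0.02,-0.94]]  exact [-0.067  0.043  0.187] [ 0.152 -0.025 -0.941]
```

arm_command(targets=[[[-0.07,0.04,0.19],[0.15,-0.02,-0.94]],[[-0.07,0.04,0.19],[0.15,-0.02,-0.94]],[[-0.07,0.04,0.19],[0.15,-0.02,-0.94]],[[-0.07,0.04,0.19],[0.15,-0.02,-0.94]],[[-0.07,0.04,0.19],[0.15,-0.02,-0.94]],[[-0.07,0.04,0.19],[0.15,-0.02,-0.94]],[[-0.07,0.04,0.19],[0.15,-0.02,-0.94]],[[-0.07,0.04,0.19],[0.15,-0.02,-0.94]],[[-0.07,0.04,0.19],[0.15,-0.02,-0.94]],[[-0.07,0.04,0.19],[0.15,-0.02,-0.94]],[[-0.07,0.04,0.19],[0.15,-0.02,-0.94]]])

```text
time_s: 61.58
tcp_pos: [0.6085, 0.2438, 0.3321]
tcp_rot: [0.665, -0.425, 0.586, -0.184]
contact_force: [-0.2, 0.2, -1.1]
width: 0.0234
grip_force: 40.0
```

arm_command(targets=[[[-0.07,0.04,0.19],[0.15,-0.02,-0.94]],[[-0.07,0.04,0.19],[0.15,-0.02,-0.94]],[[-0.07,0.04,0.19],[0.15,-0.02,-0.94]],[[-0.07,0.04,0.19],[0.15,-0.02,-0.94]],[[-0.07,0.04,0.19],[0.15,-0.02,-0.94]],[[-0.07,0.04,0.19],[0.15,-0.02,-0.94]],[[-0.07,0.04,0.19],[0.15,-0.02,-0.94]],[[-0.07,0.04,0.19],[0.15,-0.02,-0.94]],[[-0.07,0.04,0.19],[0.15,-0.02,-0.94]],[[-0.07,0.04,0.19],[0.15,-0.02,-0.94]],[[-0.07,0.04,0.19],[0.15,-0.02,-0.94]],[[0,0,0],[0,0,0]]])

```text
time_s: 63.08
tcp_pos: [0.6812, 0.2266, 0.2808]
tcp_rot: [0.774, -0.051, 0.63, 0.04]
contact_force: [0.3, 0.8, -1.1]
width: 0.0239
grip_force: 40.0
```

arm_command(targets=[[[0,0,0],[0,0,0]],[[0,0,0],[0,0,0]]])

```text
time_s: 63.32
tcp_pos: [0.6809, 0.2284, 0.2821]
tcp_rot: [0.774, -0.051, 0.63, 0.038]
contact_force: [-0.1, 0.4, -0.1]
width: 0.0237
grip_force: 40.0
```

```bash
cat >> h.py <<'E'
RNG['b2']=((95,90,40),(130,255,255))
def chk(cup,bot):
    o=env.get_obs();C=R.from_quat(o['tcp_rot']);P=np.array(o['tcp_pos']);b=np.array(bot)
    print('bottom in holder',HQ.inv().apply(P+C.apply(b)-HC).round(4),'axis',HQ.inv().apply(C.as_matrix()[:,0]).round(3),'F',np.round(o['contact_force'],1),'q',np.round(o['joint_pos'],2))
    E=[P+C.apply(b+[.15,0,0]),P+C.apply(b)]
    for n,roi in(('top',(200,110,300,200)),('side',(300,60,420,210))):
        im,p=img(n);print(n,'pred top,bot',pix(p,E).round(1).tolist())
        for a,r,c in blobs(im,'b2',8,6000,roi): print('  ',a,np.round(r[0],1),c[:,0].min(0),c[:,0].max(0))
E
python3 - <<'E'
from h import *
bot=[-.0995,0,.008];chk(1,bot)
k=lambda zb: -.006+(zb-.016)*np.tan(np.radians(12))
tr(ins(1,k(.115),.115,12,bot),ins(1,k(.022),.022,12,bot))
E
```

```text
bottom in holder [0.034  0.0033 0.183 ] axis [ 0.202 -0.007  0.979] F [-0.1  0.4 -0.1] q [-0.86  0.68  0.33  2.13  2.33  0.97  1.68]
top pred top,bot [[245.0, 134.0], [252.2, 154.4]]
   17.5 [240.2 162. ] [239 157] [242 167]
   8.5 [232.  151.5] [231 148] [233 155]
   38.0 [246. 147.] [242 143] [250 151]
   69.5 [244.5 135.5] [240 131] [249 140]
side pred top,bot [[365.2, 90.3], [353.8, 137.8]]
   89.0 [346.2 151.9] [340 145] [352 158]
   56.5 [353.2 136.5] [349 132] [358 141]
   42.5 [358.7 116.9] [355 113] [363 120]
   28.0 [362.1 102. ] [358  99] [366 105]
   23.5 [364.4  92.4] [361  90] [368  95]
t 63.42 [0.681  0.2283 0.2822] yaw -97.28 F [0.8 0.3 0. ] w 0.0235
N=2 [[-0.88,0.04,-0.05],[0.05,-0.03,-0.04]]  exact [-0.882  0.038 -0.053] [ 0.051 -0.035 -0.039]
N=3 [[-0.79,0.00,0.00],[0.00,0.00,0.00]]  exact [-0.792  0.     0.   ] [0. 0. 0.]
```

arm_command(targets=[[[-0.6,0.04,-0.05],[0.05,-0.03,-0.04]],[[-0.6,0.04,-0.05],[0.05,-0.03,-0.04]],[[-0.4,0,0],[0,0,0]],[[0,0,0],[0,0,0]],[[0,0,0],[0,0,0]]])

```text
time_s: 64.05
tcp_pos: [0.6644, 0.2272, 0.2213]
tcp_rot: [0.775, -0.046, 0.629, 0.037]
contact_force: [-0.6, 0.2, -0.8]
width: 0.0239
grip_force: 40.0
```

```bash
python3 - <<'E'
from h import *
bot=[-.0995,0,.008]
k=lambda zb: -.006+(zb-.016)*np.tan(np.radians(12))
chk(1,bot);tr(ins(1,k(.11),.11,12,bot),ins(1,k(.022),.022,12,bot))
E
```

```text
bottom in holder [ 0.0175 -0.0005  0.1223] axis [0.205 0.    0.979] F [-0.6  0.2 -0.8] q [-0.85  0.8   0.29  2.19  2.37  1.09  1.55]
top pred top,bot [[249.2, 144.5], [256.0, 163.1]]
   26.5 [234.5 162.5] [232 159] [237 166]
   30.5 [250.9 156.2] [247 152] [254 160]
   47.5 [235. 152.] [231 148] [239 156]
   57.5 [249. 146.] [245 142] [253 150]
side pred top,bot [[359.3, 111.2], [348.5, 156.4]]
   80.5 [346.8 155.2] [340 148] [352 159]
   35.5 [352.5 137. ] [349 134] [356 140]
   25.0 [356.  122.6] [352 120] [360 125]
   26.0 [358.5 113. ] [355 111] [362 115]
t 64.15 [0.6644 0.227  0.2216] yaw -96.75 F [ 0.1 -0.3 -0.8] w 0.0239
N=1 [[-0.32,-0.01,-0.01],[0.01,-0.03,-0.01]]  exact [-0.324 -0.014 -0.014] [ 0.009 -0.033 -0.006]
N=3 [[-0.75,0.00,0.00],[0.00,0.00,0.00]]  exact [-0.75  0.    0.  ] [0. 0. 0.]
```

arm_command(targets=[[[-0.32,-0.01,-0.01],[0,-0.03,0]],[[-0.4,0,0],[0,0,0]],[[-0.4,0,0],[0,0,0]],[[-0.4,0,0],[0,0,0]],[[0,0,0],[0,0,0]],[[0,0,0],[0,0,0]]])

```text
time_s: 64.9
tcp_pos: [0.6511, 0.2288, 0.1611]
tcp_rot: [0.776, -0.045, 0.628, 0.037]
contact_force: [0.2, 0.3, -0.9]
width: 0.0237
grip_force: 40.0
```

arm_command(targets=[[[-0.3,0,0],[0,0,0]],[[-0.3,0,0],[0,0,0]],[[-0.3,0,0],[0,0,0]],[[0,0,0],[0,0,0]],[[0,0,0],[0,0,0]]])

```text
time_s: 65.53
tcp_pos: [0.6435, 0.2297, 0.1258]
tcp_rot: [0.776, -0.045, 0.628, 0.037]
contact_force: [1.7, -0.6, -0.8]
width: 0.0238
grip_force: 40.0
```

arm_command(targets=[[[0,0,0],[0,0,0]],[[0,0,0],[0,0,0]],[[0,0,0],[0,0,0]],[[0,0,0],[0,0,0]],[[0,0,-0.4],[0,0,0]],[[0,0,-0.6],[0,0,0]],[[0,0,-0.6],[0,0,0]],[[0.5,0,-0.5],[0,0,0]],[[0.9,0,0],[0,0,0]],[[0.9,0,0],[0,0,0]],[[0.9,0,0],[0,0,0]],[[0,0,0],[0,0,0]]], gripper=0.4)

```text
time_s: 67.03
tcp_pos: [0.5882, 0.236, 0.2716]
tcp_rot: [0.775, -0.047, 0.629, 0.036]
contact_force: [0.0, 0.2, -1.1]
width: 0.0371
grip_force: 0.0
```

```bash
python3 - <<'E'
from h import *
o=env.get_obs();print(o['time_s'],o['tcp_pos'],np.round(o['contact_force'],1),np.round(o['joint_pos'],2))
t,p=img('top','t17');s,q=img('side','s17')
c=np.zeros((600,780,3),'u1');c[:270]=cv2.resize(t[140:230,200:460],(780,270));c[270:,:780]=cv2.resize(s[100:281,270:450],None,fx=780/180,fy=330/181)
c[270:]=0;k=cv2.resize(s[120:285,260:460],(400,330));c[270:,:400]=k;cv2.imwrite('pics/m17.png',c)
E
```

```text
67.025 [0.58823838 0.23601146 0.27159059] [ 0.   0.2 -1.1] [-0.97  0.65  0.26  2.31  2.23  1.12  1.62]
```

View pics/m17.png

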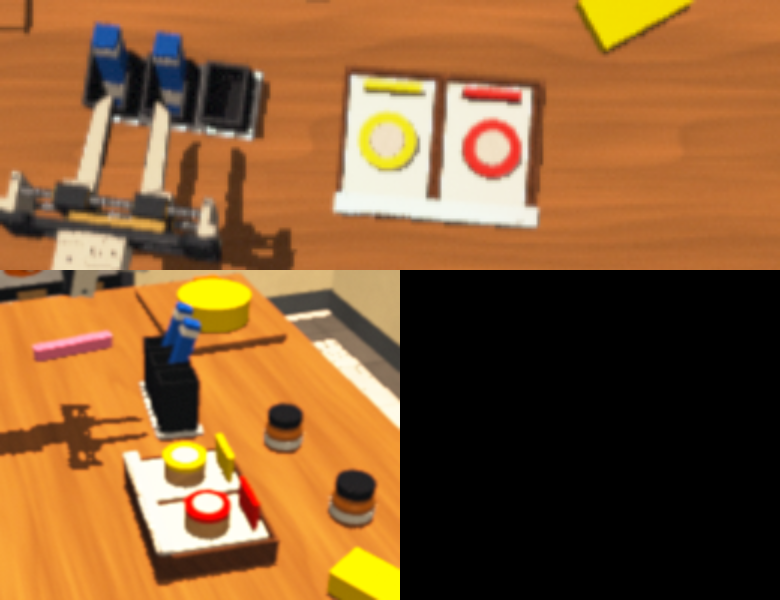

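Both cartons stand in cups 0 and 1, tops at (108,38) and (168,45) in the composite. Both boards are flat, each with its matching cheese. The arm is clear, so I'll back off slightly and hand in.

arm_command(targets=[[[0.5,0,-0.2],[0,0,0]],[[0,0,0],[0,0,0]],[[0,0,0],[0,0,0]],[[0,0,0],[0,0,0]],[[0,0,0],[0,0,0]]])

```text
time_s: 67.75
tcp_pos: [0.5849, 0.2367, 0.289]
tcp_rot: [0.777, -0.045, 0.627, 0.038]
contact_force: [0.6, 0.4, -1.1]
width: 0.0374
grip_force: 0.0
```

```bash
python3 -c "
from rig import env
print(env.sign_off())"
```

```text
the job is handed in; nothing more can be done
None
```

I handed the job in at about 68 s: in the last pictures both boards are flat in the bays, each cheese box is on its matching board, and both cartons stand in the holder cups; sign-off returned no verdict.

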